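# Test the trigger modules and hang them up

## Task

Press the red button to wake the tester, then take the black stylus and touch its tip on the gold contact of every trigger module on the bench, in the order red, yellow, green, blue (one colour may be missing), resting it there for a moment. When all are tested, hang the stylus by its ring on the black peg, and only after that hang each module by its ring on the peg of its own colour. Leave the other things on the bench where they are.

Things in the scene. Friction and masses are not known exactly. Their poses are not given: they have to be found in the camera images.
- module_red: red trigger module, loose, may be absent. Circuit strip 26 mm wide, 4 mm thick, x -55 to +30 mm, with a red box to grip, 36 (x) x 24 (y) mm, centre x = -10, z 4 to 22. Gold contact, 16 mm diameter, top centre (-43, 0, 5.5) mm, at the end nearer the robot; flat steel ring at the +x end. Origin on the underside, z up; at the start own x is within 25 degrees of world +x
- red_eye (a point): centre of the red module's ring: about 22 mm clear hole, 34 mm outside, wire 5 mm thick; 42 mm from the module's origin towards +x, 2.5 mm above its underside
- peg_red (a point): root of the fixed red peg, on the axis of the rack's rail, 170 mm above the bench. Its z axis is the peg's axis: towards the robot and 45 degrees up; y along the rail. The peg is a plain 7 mm round rod that ends 60 mm (round end 63 mm) from this point; a 22 mm cube of its colour sits round the root
- module_yellow: yellow trigger module, loose, may be absent. Circuit strip 26 mm wide, 4 mm thick, x -55 to +30 mm, with a yellow box to grip, 36 (x) x 24 (y) mm, centre x = -10, z 4 to 22. Gold contact, 16 mm diameter, top centre (-43, 0, 5.5) mm, at the end nearer the robot; flat steel ring at the +x end. Origin on the underside, z up; at the start own x is within 25 degrees of world +x
- yellow_eye (a point): centre of the yellow module's ring: about 22 mm clear hole, 34 mm outside, wire 5 mm thick; 42 mm from the module's origin towards +x, 2.5 mm above its underside
- peg_yellow (a point): root of the fixed yellow peg, on the axis of the rack's rail, 170 mm above the bench. Its z axis is the peg's axis: towards the robot and 45 degrees up; y along the rail. The peg is a plain 7 mm round rod that ends 60 mm (round end 63 mm) from this point; a 22 mm cube of its colour sits round the root
- module_green: green trigger module, loose, may be absent. Circuit strip 26 mm wide, 4 mm thick, x -55 to +30 mm, with a green box to grip, 36 (x) x 24 (y) mm, centre x = -10, z 4 to 22. Gold contact, 16 mm diameter, top centre (-43, 0, 5.5) mm, at the end nearer the robot; flat steel ring at the +x end. Origin on the underside, z up; at the start own x is within 25 degrees of world +x
- green_eye (a point): centre of the green module's ring: about 22 mm clear hole, 34 mm outside, wire 5 mm thick; 42 mm from the module's origin towards +x, 2.5 mm above its underside
- peg_green (a point): root of the fixed green peg, on the axis of the rack's rail, 170 mm above the bench. Its z axis is the peg's axis: towards the robot and 45 degrees up; y along the rail. The peg is a plain 7 mm round rod that ends 60 mm (round end 63 mm) from this point; a 22 mm cube of its colour sits round the root
- module_blue: blue trigger module, loose, may be absent. Circuit strip 26 mm wide, 4 mm thick, x -55 to +30 mm, with a blue box to grip, 36 (x) x 24 (y) mm, centre x = -10, z 4 to 22. Gold contact, 16 mm diameter, top centre (-43, 0, 5.5) mm, at the end nearer the robot; flat steel ring at the +x end. Origin on the underside, z up; at the start own x is within 25 degrees of world +x
- blue_eye (a point): centre of the blue module's ring: about 22 mm clear hole, 34 mm outside, wire 5 mm thick; 42 mm from the module's origin towards +x, 2.5 mm above its underside
- peg_blue (a point): root of the fixed blue peg, on the axis of the rack's rail, 170 mm above the bench. Its z axis is the peg's axis: towards the robot and 45 degrees up; y along the rail. The peg is a plain 7 mm round rod that ends 60 mm (round end 63 mm) from this point; a 22 mm cube of its colour sits round the root
- peg_black (a point): root of the fixed black peg, for the stylus; same make, size and axes as the other four. The five pegs stand in any order 85 mm apart along one 16 mm square aluminium rail at 170 mm height, 460 mm long, carried by a post at each end
- stylus: black right-angled stylus, loose. Handle 110 x 14 x 14 mm along x, origin at its centre, z up; at x = -50 an arm runs down 53.5 mm to a brass tip; steel ring at the +x end, pointing away from the robot. At the start it lies level in a fixed cradle, origin 67 mm up; forks (10 mm wide, 26 mm across, tops 3 mm above the origin) hold it at x = +-34, so grip its middle and lift
- stylus_tip (a point): end of the stylus tip: (-50, 0, -53.5) mm from the stylus origin
- stylus_eye (a point): centre of the stylus ring (hole about 22 mm clear, 34 mm outside, wire 5 mm): (70, 0, 0) mm from the stylus origin, ring in the stylus's own xy plane
- start (a joint): travel of the round red push button on the steel housing of the test board: 0 up, 0.006 fully down (m); a spring of about 4 N at full travel brings it back
- start_top (a point): centre of the top face of the red button (30 mm diameter), which is pressed straight down
- console_lid: not part of the job: translucent blue console lid, 130 x 180 x 18 mm, loose, lying flat
- screw_jar: not part of the job: glass jar with brass lid, 52 mm diameter, 70 mm tall, standing loose
- spring_barrel: not part of the job: chrome trigger spring barrel, upright cylinder 24 mm diameter, 42 mm tall, loose
- screwdriver: not part of the job: orange screwdriver 170 mm long, lying loose
- cartridge: not part of the job: grey game cartridge with orange face, 65 x 110 x 16 mm, lying flat, loose
- thumbstick: not part of the job: black spare thumbstick, 28 mm diameter, 22 mm tall, loose
Mind the look-alikes: they are no part of the job. What is shaped like the stylus but turquoise is not meant.

How it is judged (in metres and radians):
On the way, in this order (a step that is already met when the one before it is completed fails the run):
1. the red button is pressed (value of joint start above 0.004 m), for 0.1 s.
2. the tip of the stylus rests on the gold contact of the red module, which lies on the bench (x of stylus_tip in the frame of module_red between -0.051 and -0.035 m and y of stylus_tip in the frame of module_red between -0.008 and 0.008 m and z of stylus_tip in the frame of module_red below 0.01 m and contact force between stylus and module_red above 0.2 N and height (world z) of module_red below 0.06 m), for 0.2 s.
3. the tip of the stylus rests on the gold contact of the yellow module, which lies on the bench (x of stylus_tip in the frame of module_yellow between -0.051 and -0.035 m and y of stylus_tip in the frame of module_yellow between -0.008 and 0.008 m and z of stylus_tip in the frame of module_yellow below 0.01 m and contact force between stylus and module_yellow above 0.2 N and height (world z) of module_yellow below 0.06 m), for 0.2 s.
4. the tip of the stylus rests on the gold contact of the green module, which lies on the bench (x of stylus_tip in the frame of module_green between -0.051 and -0.035 m and y of stylus_tip in the frame of module_green between -0.008 and 0.008 m and z of stylus_tip in the frame of module_green below 0.01 m and contact force between stylus and module_green above 0.2 N and height (world z) of module_green below 0.06 m), for 0.2 s.
5. the tip of the stylus rests on the gold contact of the blue module, which lies on the bench (x of stylus_tip in the frame of module_blue between -0.051 and -0.035 m and y of stylus_tip in the frame of module_blue between -0.008 and 0.008 m and z of stylus_tip in the frame of module_blue below 0.01 m and contact force between stylus and module_blue above 0.2 N and height (world z) of module_blue below 0.06 m), for 0.2 s.
6. the stylus hangs on the black peg, let go, while all the modules still lie on the bench (x of stylus_eye in the frame of peg_black between -0.012 and 0.012 m and y of stylus_eye in the frame of peg_black between -0.012 and 0.012 m and z of stylus_eye in the frame of peg_black between -0.01 and 0.058 m and height (world z) of stylus above 0.08 m and linear speed of stylus below 0.1 m/s and contact force between the fingers and stylus below 0.1 N and height (world z) of each of module_red, module_yellow, module_green, module_blue below 0.06 m), for 0.2 s.
At the end, for the whole second after the job is handed in: The stylus hangs with its ring round the black peg and every module present hangs with its ring round the peg of its own colour: ring centre within 12 mm of the peg's axis each way and between its root and 58 mm along it, everything still, the object's origin more than 80 mm above the bench (x of stylus_eye in the frame of peg_black between -0.012 and 0.012 m and y of stylus_eye in the frame of peg_black between -0.012 and 0.012 m and z of stylus_eye in the frame of peg_black between -0.01 and 0.058 m and height (world z) of each of stylus, module_red, module_yellow, module_green, module_blue above 0.08 m and linear speed of each of stylus, module_red, module_yellow, module_green, module_blue below 0.1 m/s and x of red_eye in the frame of peg_red between -0.012 and 0.012 m and y of red_eye in the frame of peg_red between -0.012 and 0.012 m and z of red_eye in the frame of peg_red between -0.01 and 0.058 m and x of yellow_eye in the frame of peg_yellow between -0.012 and 0.012 m and y of yellow_eye in the frame of peg_yellow between -0.012 and 0.012 m and z of yellow_eye in the frame of peg_yellow between -0.01 and 0.058 m and x of green_eye in the frame of peg_green between -0.012 and 0.012 m and y of green_eye in the frame of peg_green between -0.012 and 0.012 m and z of green_eye in the frame of peg_green between -0.01 and 0.058 m and x of blue_eye in the frame of peg_blue between -0.012 and 0.012 m and y of blue_eye in the frame of peg_blue between -0.012 and 0.012 m and z of blue_eye in the frame of peg_blue between -0.01 and 0.058 m); the robot touches nothing.
It fails at once if a bystander (lid, jar, spring barrel, screwdriver, cartridge or thumbstick) is moved more than 4 cm (distance of any of console_lid, screw_jar, spring_barrel, screwdriver, cartridge, thumbstick from where it was at the start of the episode above 0.04 m).
Of module_red, module_yellow, module_green, module_blue only 3 to 4 are there at a start; the rules pass over those that are not, and their reading is None.
At some moment in a run one of module_red, module_yellow, module_green, module_blue may be knocked a few centimetres aside while the robot is not near it.
It also fails if it takes over 208 s, if anything falls off the work surface, if the arm or the gripper's body presses on something with over 40 N, if the wrist force passes 120 N, or if a joint passes its speed limit or range.

## Robot

A 7-joint arm with a two-finger parallel gripper is mounted at the origin on the work surface. World frame = base frame: x ahead of the robot, y to its left, z up, the work surface at z = 0. Lengths are in m, angles in degrees, forces in N, time in s.
With the tool pointing down it reaches from about 0.425 to 0.875 m from the base axis. Payload 9.9 kg.
Tool frame: the origin (TCP) lies midway between the tips of the shut fingers; the grasp point (between the pads) lies 19 mm behind it; z points along the fingers, y is the line along which they close (so a half turn about z gives the same grasp; the last joint's range is limited). The gripper opens to 85 mm and grips with 20 to 120 N. Pads are 22 mm wide; open, the fingers measure 114 mm over their backs; the gripper's body (76 mm by 85 mm) begins 54 mm behind the grasp point. The pads swing forward as they close: fully open they stand 13 mm farther back than shut.
Start: joints at [-71.15, 32.985, 1.427, 82.34, -0.859, 64.687, -3.237], TCP at [0.271, 0.618, 0.231] pointing down, gripper open.
Joint ranges: [-157.87, 157.87], [-19.46, 123.44], [-87.15, 90], [11.01, 140.99], [-62.26, 242.26], [9.8, 113.94], [-161.44, 161.44]. Speed limits (degrees/s): [127.2, 127.2, 172.46, 172.46, 180, 180, 180].

## Interface

Orientations are given as a 3x3 rotation matrix whose columns are the frame's x, y, z axes.
In Python, from cell import robot gives the robot as it stands.
- The arm moves only by the tool step_arm, never from a script. Its argument "targets" is a list of rows, each a list of 7 numbers: the turn, a rotation vector about the world's x, y, z in degrees, then the shift along the world's x, y, z in mm, then the opening, from -1 (shut) to 1 (fully open). In form: [[rx, ry, rz, dx, dy, dz, gripper], ...]. A call has 1 to 12 rows; each row shifts and turns the commanded pose from where the row before left it; what a row does not reach is not made up. A row lasts 1/10 s, in which the tool goes at most 50 mm and 8.59 degrees, less where a joint would pass 70% of its speed; a pose out of reach is approached as far as the arm can. A call is refused whole if a number of a shift passes 50 or a number of a turn 8.59, either way. A call with a gripper value outside its range is refused whole. The fingers move at their own pace and stop on an object; the grip force is fixed at half the most. Time passes only in rows, so rows that do not move let the fingers close. It gives the time, the measured TCP pose, the force, the opening and the grip force at its end, in the units of the state.
- robot.observe(): the state, without advancing time (a new reading comes with each control period).
- robot.grab_frame(name): name is "scene" or "side" or "wrist"; returns the picture (480x640x3 uint8, red, green, blue); there is no depth.
- robot.camera_params(name): a dict with "fx", "fy", "cx", "cy" (pixels), "R" (3x3) and "t" (3): a world point X has camera coordinates R X + t. Camera axes: x right, y down, z forward; pixel columns grow to the right and rows downward; lengths in m; the calibration is good to about 2 mm. A picture is of the moment at which its call begins: read the wrist's pose just before it. camera_params takes no time and is no camera call; for the wrist camera it gives the pose at the moment of the call.
- robot.hand_in(): hands the job in; it is judged then, once.
Trained networks look in the newest picture that a camera, given by its name, has taken for a name from the list of things; names that differ only in an ending like _2 or _b are one class to them, and where a whole thing is asked for, a point or a joint stands for the part that bears it (a point fixed in the world has none). Each returns a list of dicts, best first, with "p" (0 to 1); they miss things now and then, are a little off and sometimes report something else, mostly with a low value. They report only what shows in the picture. A call takes as long as a camera call. They do not tell look-alikes from the thing itself.
- robot.trace(camera, query): "mask" (480x640 bool, what is visible of it) and "pixel" ([column, row] in pixels, amid what is visible of it).
The state is a dict: "t": time; "joint_pos": joint angles; "joint_vel": joint speeds; "joint_torque": joint torques, N m; "eef_pos": TCP position; "tcp_rot": TCP orientation; "ft_force": force on the tool from outside, world axes, zero at the start; "ft_torque": the same for the moment, N m; "grip_width": finger opening in m; "grasp_force": force on a finger pad.
Only numpy, scipy, OpenCV 4.12 (cv2) and the standard library are available. Lean on these libraries where they do the work, as an engineer would, in place of code of your own. Each camera call takes 0.05 s, during which the arm holds its last target. There are 200 camera calls.

## Working session

There is one attempt and no reset: what is moved stays moved. The work goes in short steps, Python scripts to look and compute and a tool call to move; the robot and the scene stay as the last step left them, time stands still between calls to the robot, and variables do not carry over. Pictures are saved under pics/ and viewed, at most 14 in all, crops included, and the job is handed in when it is done.

Besides the shell and the picture viewer there is one more tool, called as a command line: name --pt "numbers of a row" for each row, then --argument value for the rest. step_arm: Moves the arm, as the interface text tells. Its arguments: {"type":"object","properties":{"targets":{"type":"array"}},"required":["targets"]}

```bash
ls; mkdir -p pics; cat > h.py <<'E'
import numpy as np, cv2
from cell import robot
def save(n,f): 
    im=robot.grab_frame(n); cv2.imwrite(f'pics/{f}.png',im[:,:,::-1]); return im
def ray(n,px,P=None):
    c=P or robot.camera_params(n); R=np.array(c['R']);t=np.array(c['t'])
    d=R.T@np.array([(px[0]-c['cx'])/c['fx'],(px[1]-c['cy'])/c['fy'],1]); return -R.T@t,d
def onz(n,px,z,P=None):
    o,d=ray(n,px,P); return o+d*(z-o[2])/d[2]
def proj(n,X,P=None):
    c=P or robot.camera_params(n); p=np.array(c['R'])@np.array(X)+np.array(c['t'])
    return np.array([c['fx']*p[0]/p[2]+c['cx'],c['fy']*p[1]/p[2]+c['cy']])
def tri(p1,p2,n1='scene',n2='side'):
    o1,d1=ray(n1,p1);o2,d2=ray(n2,p2)
    d1/=np.linalg.norm(d1);d2/=np.linalg.norm(d2)
    s=np.linalg.lstsq(np.c_[d1,-d2],o2-o1,rcond=None)[0]
    a,b=o1+s[0]*d1,o2+s[1]*d2; return (a+b)/2,np.linalg.norm(a-b)
E
python3 - <<'E'
from h import *
np.set_printoptions(precision=4,suppress=True)
for n in('scene','side'):
    save(n,n); c=robot.camera_params(n); R=np.array(c['R']); print(n,c['fx'],-R.T@c['t'],R[2])
    for q in ['module_red','module_yellow','module_green','module_blue','stylus','start_top','peg_black','peg_red']:
        try:
            for r in robot.trace(n,q)[:3]: print(q,round(r['p'],2),np.round(r['pixel']),r['mask'].sum())
        except Exception as e: print(q,e)
s=robot.observe(); print(s['t'],s['tcp_rot'])
E
```

```text
pics
scene 441.9253645890571 [0.9239 0.5388 0.7482] [-0.4497 -0.5914 -0.6694]
module_red 0.46 [276. 278.] 317
module_yellow 0.78 [396. 331.] 563
module_green 0.72 [288. 235.] 412
module_green 0.25 [392. 331.] 557
module_blue 0.84 [350. 293.] 507
module_blue 0.7 [328. 230.] 358
module_blue 0.35 [191. 209.] 1804
stylus 0.65 [253. 184.] 246
stylus 0.54 [298. 176.] 261
start_top 0.54 [480. 351.] 224
start_top 0.4 [235. 224.] 242
start_top 0.32 [212. 204.] 128
peg_black 0.59 [395. 335.] 536
peg_black 0.56 [302. 309.] 298
peg_red 0.8 [276. 277.] 305
side 596.6621525740709 [ 0.4353 -1.172   1.0613] [ 0.0532  0.766  -0.6407]
module_red 0.7 [308. 278.] 406
module_yellow 0.66 [302. 215.] 312
module_yellow 0.41 [359. 172.] 381
module_green 0.95 [310. 309.] 355
module_green 0.57 [271. 295.] 444
module_blue 0.65 [308. 244.] 315
stylus 0.98 [327. 347.] 582
stylus 0.74 [241. 388.] 560
start_top 0.5 [311. 276.] 378
peg_black 0.7 [301. 213.] 228
peg_red 0.44 [312. 309.] 469
peg_red 0.22 [282. 170.] 67
0.9 [[-0.916   0.4012  0.    ]
 [ 0.4012  0.916   0.0001]
 [ 0.      0.0001 -1.    ]]
```

View pics/scene.png

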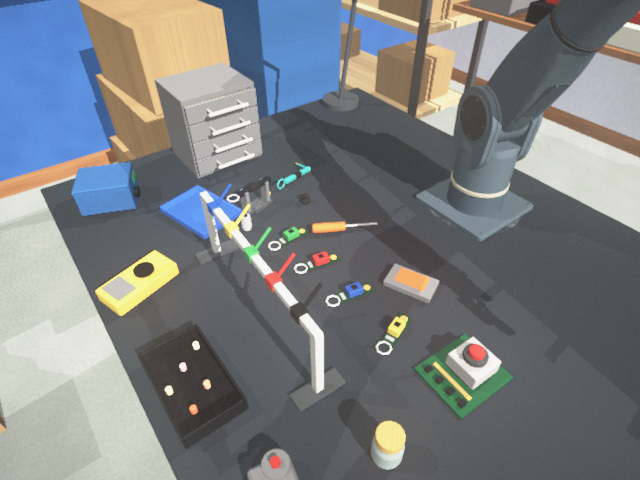

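View pics/side.png

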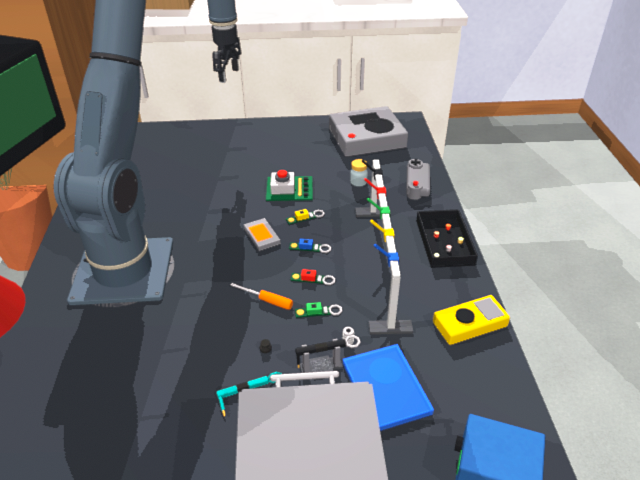

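The scene picture shows modules at green (292,234), red (320,260), blue (355,290) and yellow (398,325), with the button at (476,352). The rack's pegs run black (302,310), red, green, yellow, blue. The side view agrees on all of these.

Stylus candidates:
- Black item in the cradle at scene (257,190) / side (322,348). This matches the description, so it is my choice.
- Turquoise look-alike at scene (295,177) / side (245,388). Not meant.

Red-button candidates:
- Red button on the white housing of the green test board at (476,352). This is my choice.
- Red dots on the grey joystick at (275,462) and on the grey console in the side view. Not meant.

```bash
cat > m1.py <<'E'
from h import *
np.set_printoptions(precision=4,suppress=True)
im={n:cv2.imread(f'pics/{n}.png') for n in('scene','side')}
hsv={n:cv2.cvtColor(im[n],cv2.COLOR_BGR2HSV) for n in im}
rng={'red':(170,190),'yellow':(22,32),'green':(50,75),'blue':(105,125)}
def blob(n,lo,hi,c,r,smin=100,vmin=60,smax=255):
    H=hsv[n].astype(int); h=H[...,0].copy()
    if hi>180: h[h<lo-180+20]+=180
    m=((h>=lo)&(h<=hi)&(H[...,1]>=smin)&(H[...,1]<=smax)&(H[...,2]>vmin))
    yy,xx=np.mgrid[:480,:640]; m&=(abs(xx-c[0])<=r)&(abs(yy-c[1])<=r)
    k,l,s,ce=cv2.connectedComponentsWithStats(m.astype(np.uint8))
    if k<2: return None,0
    i=1+s[1:,4].argmax(); return ce[i],s[i,4]
pos={'green':((292,234),(314,309)),'red':((320,260),(309,276)),'blue':((355,290),(306,244)),'yellow':((398,326),(301,215))}
gold={'green':((302,232),(299,313)),'red':((334,257),(297,280)),'blue':((367,289),(295,247)),'yellow':((404,319),(291,220))}
ring={'green':((275,245),(335,310)),'red':((301,268),(328,280)),'blue':((333,300),(325,248)),'yellow':((384,348),(318,213))}
for k in pos:
    for i,n in enumerate(('scene','side')):
        b,a=blob(n,*rng[k],pos[k][i],12)
        g,ga=blob(n,15,32,gold[k][i],6) 
        w,wa=blob(n,0,180,ring[k][i],13,0,140,70)
        print(k,n,'box',b,a,b is not None and onz(n,b,.015)[:2],'gold',g,ga,g is not None and onz(n,g,.005)[:2],'ring',w,wa,w is not None and onz(n,w,.0025)[:2])
print('button',[(blob(n,170,190,c,14)) for n,c in(('scene',(476,352)),('side',(282,175)))])
E
python3 m1.py
python3 -c "
import cv2
a=cv2.imread('pics/scene.png')[150:370,210:420];b=cv2.imread('pics/side.png')[150:390,220:420]
a=cv2.resize(a,(440,460),interpolation=3);b=cv2.resize(b,(360,460),interpolation=3)
import numpy as np;cv2.imwrite('pics/c1.png',np.hstack([a,b]))"
```

```text
green scene box [291.7364 233.6589] 129 [ 0.4858 -0.1806] gold [302.0714 230.2857] 14 [ 0.4512 -0.1854] ring [276.0893 244.125 ] 112 [ 0.5316 -0.1833]
green side box [313.2052 309.1441] 229 [ 0.4858 -0.1894] gold [299.8 311.5] 40 [ 0.4537 -0.1853] ring [332.1759 309.0833] 108 [ 0.5322 -0.1809]
red scene box [320.405 258.425] 200 [ 0.4812 -0.0656] gold [332.75 256.6 ] 20 [ 0.4476 -0.061 ] ring [300.4271 268.0104] 96 [ 0.5305 -0.0783]
red side box [308.2057 274.6114] 175 [ 0.4807 -0.069 ] gold [295.3548 275.9032] 31 [ 0.448  -0.0608] ring [325.6837 278.9898] 98 [ 0.5248 -0.0754]
blue scene box [353.9317 289.4488] 205 [0.4804 0.0574] gold [366.7568 286.9189] 37 [0.4464 0.0624] ring [332.5455 300.3   ] 110 [0.5305 0.0453]
blue side box [305.2979 243.1489] 141 [0.4798 0.0547] gold [293.5926 244.9259] 27 [0.4481 0.0614] ring [322.2375 247.375 ] 80 [0.5252 0.0483]
yellow scene box [397.1739 326.087 ] 253 [0.4736 0.1869] gold [402.241  320.0241] 83 [0.4481 0.1772] ring [383.5349 347.3798] 129 [0.5239 0.2023]
yellow side box [301.406  214.6541] 133 [0.4753 0.1812] gold [290.7391 219.3913] 23 [0.4442 0.1743] ring [316.1343 213.0448] 67 [0.5189 0.2017]
button [(array([476.5   , 352.0216]), np.int32(232)), (array([281.7436, 173.2821]), np.int32(78))]
```

View pics/c1.png

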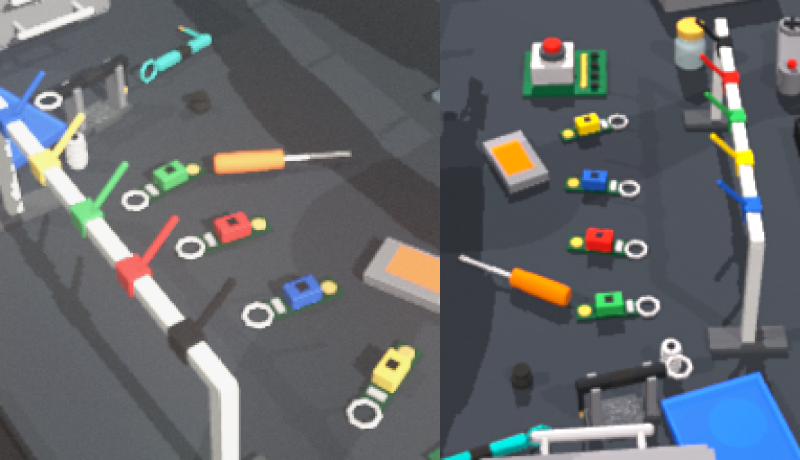

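The crop confirms the choices: the black stylus lies in its cradle (upper left in the scene half), and all four modules are present. The five peg cubes are clear in both views.

```bash
cat > m2.py <<'E'
from m1 import *
from scipy.optimize import least_squares
sc={'black':(298.8,310.2),'red':(274.4,279.2),'green':(251.5,252.9),'yellow':(231.5,228),'blue':(214,200)}
sd={'black':(378.3,171.9),'red':(381.7,190.2),'green':(385.6,211),'yellow':(388.9,232.4),'blue':(393.9,256.4)}
for k in sc: print(k,tri(sc[k],sd[k]),onz('scene',sc[k],.17),onz('side',sd[k],.17))
def f(p):
    r=[]
    for i,k in enumerate(sc):
        X=[p[0]+i*.085*np.sin(p[2]),p[1]-i*.085*np.cos(p[2]),.17]
        r+=list(proj('scene',X)-sc[k])+list(proj('side',X)-sd[k])
    return r
s=least_squares(f,[.65,.2,0]);print('rack',s.x,np.abs(s.fun).max(),np.degrees(s.x[2]))
b=[blob(n,170,190,c,14)[0] for n,c in(('scene',(476,352)),('side',(282,175)))]
print('button',tri(*b),onz('scene',b[0],.06))
print('cabinet corner',onz('scene',(262,150),0),onz('scene',(198,172),0),'cabtop',onz('scene',(255,82),.25))
print('stylus handle side ends',onz('side',(297,351),.067),onz('side',(344,344.5),.067),'ring',onz('side',(352,341),.067))
print('stylus scene',onz('scene',(268,182),.067),onz('scene',(243,193.5),.067),'ring',onz('scene',(232.5,198),.067))
E
python3 m2.py|tail -11
python3 -c "
import cv2
import numpy as np
a=cv2.imread('pics/scene.png')[150:225,200:320];b=cv2.imread('pics/side.png')[320:400,260:380]
a=cv2.resize(a,(480,300),interpolation=2);b=cv2.resize(b,(480,300*16//15),interpolation=2)
cv2.imwrite('pics/c2.png',np.vstack([a,b])[:600])"
```

```text
button [(array([476.5   , 352.0216]), np.int32(232)), (array([281.7436, 173.2821]), np.int32(78))]
black (array([0.6808, 0.1434, 0.1763]), np.float64(0.0027561281124747782)) [0.6767 0.1393 0.17  ] [0.6838 0.1519 0.17  ]
red (array([0.6765, 0.0601, 0.1762]), np.float64(0.0043009956094511095)) [0.6716 0.0553 0.17  ] [0.6801 0.0676 0.17  ]
green (array([ 0.6737, -0.0247,  0.174 ]), np.float64(0.003666452802146481)) [ 0.6701 -0.0283  0.17  ] [ 0.6764 -0.0204  0.17  ]
yellow (array([ 0.669 , -0.1096,  0.1757]), np.float64(0.001558807144337506)) [ 0.6657 -0.1159  0.17  ] [ 0.6712 -0.103   0.17  ]
blue (array([ 0.6618, -0.2032,  0.1851]), np.float64(0.006693240644251793)) [ 0.6514 -0.2224  0.17  ] [ 0.6689 -0.1878  0.17  ]
rack [ 0.6789  0.1419 -0.046 ] 7.597847502330154 -2.6357728666890354
button (array([0.4241, 0.3362, 0.0562]), np.float64(0.0005894101228610694)) [0.4266 0.3374 0.06  ]
cabinet corner [ 0.323  -0.5992  0.    ] [ 0.5459 -0.6046  0.    ] cabtop [ 0.3497 -0.5466  0.25  ]
stylus handle side ends [ 0.4416 -0.3561  0.067 ] [ 0.5425 -0.346   0.067 ] ring [ 0.5606 -0.3376  0.067 ]
stylus scene [ 0.4501 -0.344   0.067 ] [ 0.5297 -0.3382  0.067 ] ring [ 0.5609 -0.3372  0.067 ]
```

View pics/c2.png

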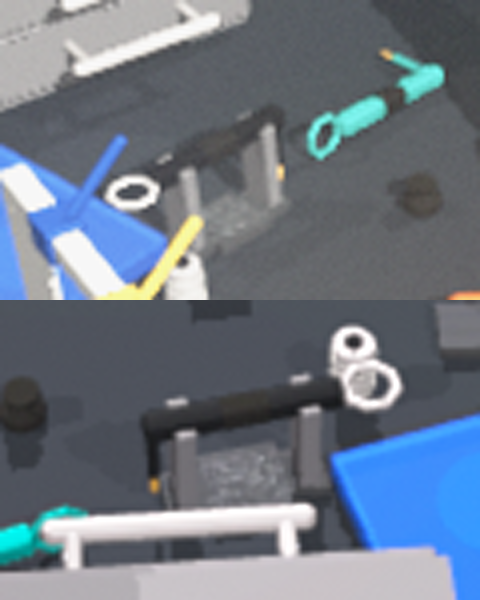

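Black stylus: ring at crop (133,192) in the scene half, arm going down to a brass tip near (280,172). In the side half the handle runs from (148,415) to (340,390). Moving to the button first.

step_arm --pt "0 0 0 15 -28 0 -1" --pt "0 0 0 15 -28 0 -1" --pt "0 0 0 15 -28 0 -1" --pt "0 0 0 15 -28 0 -1" --pt "0 0 0 15 -28 0 -1" --pt "0 0 0 15 -28 -16 -1" --pt "0 0 0 15 -28 -16 -1" --pt "0 0 0 15 -28 -16 -1" --pt "0 0 0 15 -28 -16 -1" --pt "0 0 0 18 -30 -16 -1" --pt "0 0 0 0 0 -16 -1" --pt "0 0 0 0 0 0 -1"

```text
t: 2.1
eef_pos: [0.4236, 0.3347, 0.1339]
tcp_rot: [[-0.915, 0.403, -0.002], [0.403, 0.915, -0.002], [0.001, -0.003, -1.0]]
ft_force: [0.2, 0.8, -0.0]
grip_width: -0.0001
grasp_force: 0.0
```

```bash
python3 - <<'E'
from h import *
np.set_printoptions(precision=4,suppress=True)
save('wrist','w1'); c=robot.camera_params('wrist');R=np.array(c['R']);print(-R.T@c['t'],R[2],c['fx'],robot.observe()['eef_pos'])
im=cv2.imread('pics/w1.png');h=cv2.cvtColor(im,cv2.COLOR_BGR2HSV)
m=(((h[...,0]<6)|(h[...,0]>172))&(h[...,1]>130)&(h[...,2]>60)).astype(np.uint8)
k,l,s,ce=cv2.connectedComponentsWithStats(m);i=1+s[1:,4].argmax();print(ce[i],s[i],onz('wrist',ce[i],.056,c))
E
```

```text
[0.3551 0.3663 0.2785] [ 0.2696 -0.119  -0.9556] 420.13396115849497 [0.4235 0.3361 0.1349]
[321.2931 246.7203] [ 295  220   54   55 2310] [0.4243 0.3369 0.056 ]
```

step_arm --pt "0 0 0 0 0 -30 -1" --pt "0 0 0 0 0 -30 -1" --pt "0 0 0 0 0 -12 -1" --pt "0 0 0 0 0 -4 -1" --pt "0 0 0 0 0 -4 -1" --pt "0 0 0 0 0 -3 -1" --pt "0 0 0 0 0 0 -1"

```text
t: 2.85
eef_pos: [0.4237, 0.3372, 0.0556]
tcp_rot: [[-0.916, 0.401, 0.001], [0.401, 0.916, 0.002], [-0.0, 0.002, -1.0]]
ft_force: [-9.2, -4.5, 29.9]
grip_width: 0.0003
grasp_force: 15.0
```

step_arm --pt "0 0 0 0 0 1 -1" --pt "0 0 0 0 0 0 -1" --pt "0 0 0 0 0 30 -1" --pt "0 0 0 0 0 50 -1" --pt "0 0 8 0 -20 50 1" --pt "0 0 8 0 -40 50 1" --pt "0 0 8 0 -40 30 1" --pt "0 0 5 0 -40 10 1" --pt "0 0 0 0 -40 0 1" --pt "0 0 0 0 -40 0 1" --pt "0 0 0 0 -40 0 1" --pt "0 0 0 0 -10 0 1"

```text
t: 4.05
eef_pos: [0.4238, 0.0722, 0.2602]
tcp_rot: [[-0.996, -0.088, 0.002], [-0.088, 0.996, -0.001], [-0.002, -0.001, -1.0]]
ft_force: [-0.6, -0.0, -0.3]
grip_width: 0.0856
grasp_force: 0.0
```

step_arm --pt "0 0 0 0 -30 0 1" --pt "0 0 0 0 -35 0 1" --pt "0 0 0 0 0 0 1"

```text
t: 4.35
eef_pos: [0.4239, 0.0077, 0.2599]
tcp_rot: [[-0.996, -0.088, 0.002], [-0.088, 0.996, -0.001], [-0.002, -0.001, -1.0]]
ft_force: [-0.1, 0.9, -0.3]
grip_width: 0.0851
grasp_force: 0.0
```

```bash
python3 - <<'E'
from h import *
np.set_printoptions(precision=4,suppress=True)
import json
c=robot.camera_params('wrist');save('wrist','w2');R=np.array(c['R']);print(-R.T@c['t'],R[2],robot.observe()['eef_pos'],robot.observe()['tcp_rot'])
json.dump({k:np.array(v).tolist() for k,v in c.items()},open('w2.json','w'))
E
```

```text
[0.3491 0.0012 0.4032] [ 0.2964  0.0247 -0.9548] [0.4241 0.01   0.2598] [[-0.996  -0.0895  0.002 ]
 [-0.0895  0.996  -0.0001]
 [-0.0019 -0.0003 -1.    ]]
```

View pics/w2.png

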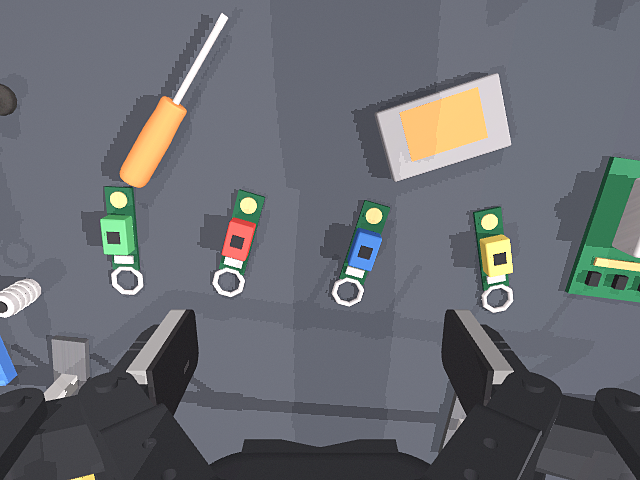

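The wrist view shows four contacts at green (119,199), red (249,205), blue (374,215) and yellow (489,221). Their rings are at (127,280), (229,282), (348,291) and (497,298).

```bash
cat > wr.py <<'E'
from h import *
import json,sys
np.set_printoptions(precision=4,suppress=True)
def meas(f,seeds):
    c=json.load(open(f'{f}.json')); im=cv2.imread(f'pics/{f}.png');h=cv2.cvtColor(im,cv2.COLOR_BGR2HSV)
    for k,(g,r) in seeds.items():
        out=[]
        for (p,rad,m,z) in ((g,11,(h[...,0]>15)&(h[...,0]<32)&(h[...,1]>60)&(h[...,2]>150),.0055),(r,21,(h[...,1]<50)&(h[...,2]>150),.004)):
            yy,xx=np.mgrid[:480,:640]; q=(m&(np.hypot(xx-p[0],yy-p[1])<rad)).astype(np.uint8)
            n,l,s,ce=cv2.connectedComponentsWithStats(q); i=1+s[1:,4].argmax()
            cc=ce[i]
            if rad>15: (cc,_)=cv2.minEnclosingCircle(np.argwhere(l==i)[:,::-1].astype(np.float32))
            out.append(onz('w',cc,z,c)[:2])
        d=out[1]-out[0]; print(k,'contact',out[0],'ring',out[1],'len',np.linalg.norm(d),'yaw',np.degrees(np.arctan2(d[1],d[0])))
if __name__=='__main__':
    meas('w2',{'green':((119,199),(127,280)),'red':((249,205),(229,282)),'blue':((374,215),(348,291)),'yellow':((489,221),(497,298))})
E
python3 wr.py
```

```text
green contact [ 0.4534 -0.1855] ring [ 0.5384 -0.1822] len 0.085074588654364 yaw 2.240785672321032
red contact [ 0.448  -0.0603] ring [ 0.5308 -0.0778] len 0.08462130747122773 yaw -11.954681532891447
blue contact [0.4475 0.0622] ring [0.5305 0.0458] len 0.08466039844899859 yaw -11.173132219267186
yellow contact [0.4435 0.1759] ring [0.5241 0.2018] len 0.08464027535717758 yaw 17.81738446055313
```

step_arm --pt "0 0 0 0 -30 0 1" --pt "0 0 0 5 -40 0 1" --pt "0 0 0 5 -40 0 1" --pt "0 0 0 5 -40 0 1" --pt "0 0 0 5 -40 0 1" --pt "0 0 0 5 -40 0 1" --pt "0 0 0 5 -40 0 1" --pt "0 0 0 5 -40 0 1" --pt "0 0 0 5 -20 0 1" --pt "0 0 0 0 0 0 1"

```text
t: 5.4
eef_pos: [0.4647, -0.3206, 0.259]
tcp_rot: [[-0.996, -0.091, 0.001], [-0.091, 0.996, -0.001], [-0.001, -0.002, -1.0]]
ft_force: [0.5, 0.0, 0.4]
grip_width: 0.0855
grasp_force: 0.0
```

```bash
python3 - <<'E'
from h import *
np.set_printoptions(precision=4,suppress=True)
import json
c=robot.camera_params('wrist');save('wrist','w3');print(robot.observe()['eef_pos'],robot.observe()['tcp_rot'])
json.dump({k:np.array(v).tolist() for k,v in c.items()},open('w3.json','w'))
E
```

```text
[ 0.4647 -0.3186  0.2589] [[-0.9957 -0.0925  0.0006]
 [-0.0925  0.9957 -0.    ]
 [-0.0006 -0.0001 -1.    ]]
```

View pics/w3.png

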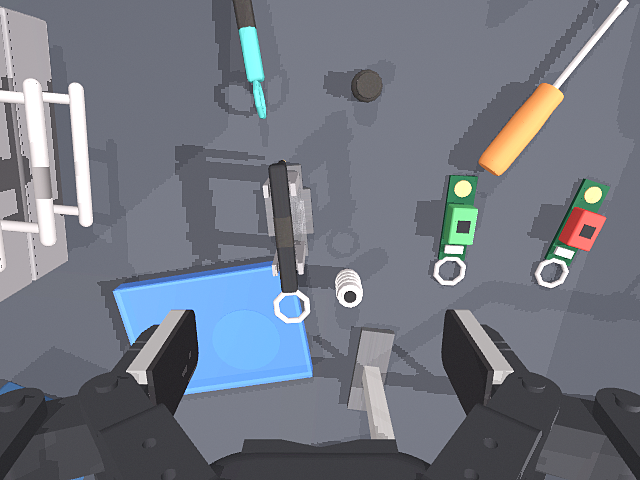

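Handle runs from (280,163) to (289,291), ring centre at (292,306), spring barrel at (348,288), lid to the lower left.

```bash
python3 - <<'E'
from h import *
import json
np.set_printoptions(precision=4,suppress=True)
c=json.load(open('w3.json'));f=lambda p,z:onz('w',p,z,c)
r=f((292,306.5),.069);e=f((280,163),.074);e2=f((289,291),.074);print(r,e,e2,np.degrees(np.arctan2(*(r-e)[1::-1])),np.degrees(np.arctan2(*(e2-e)[1::-1])),np.linalg.norm(r[:2]-e[:2]))
d=(r-e)[:2];d/=np.linalg.norm(d);print('origin',r[:2]-.07*d,e[:2]+.055*d,(e2+e)/2)
print('barrel',f((349,297),.042))
import wr;wr.meas('w3',{'green':((462,188),(449,271)),'red':((593,194),(551,274))})
E
```

```text
[ 0.5603 -0.3366  0.069 ] [ 0.4357 -0.3546  0.074 ] [ 0.5434 -0.34    0.074 ] 8.209809860880531 7.67707922893901 0.12591486399694032
origin [ 0.491  -0.3466] [ 0.4901 -0.3467] [ 0.4895 -0.3473  0.074 ]
barrel [ 0.5593 -0.2846  0.042 ]
green contact [ 0.4532 -0.1852] ring [ 0.5378 -0.1821] len 0.08464451006469044 yaw 2.0914039380029026
red contact [ 0.4479 -0.0599] ring [ 0.5306 -0.0781] len 0.08460854705672348 yaw -12.371806199626969
```

step_arm --pt "0 0 2.7 26 -28 0 1" --pt "0 0 0 0 0 -40 1" --pt "0 0 0 0 0 -40 1" --pt "0 0 0 0 0 -40 1" --pt "0 0 0 0 0 -30 1" --pt "0 0 0 0 0 -20 1" --pt "0 0 0 0 0 -20 1" --pt "0 0 0 0 0 -15 1" --pt "0 0 0 0 0 -6 1" --pt "0 0 0 0 0 0 1"

```text
t: 6.45
eef_pos: [0.4903, -0.3448, 0.0475]
tcp_rot: [[-0.99, -0.142, -0.0], [-0.142, 0.99, 0.001], [0.0, 0.001, -1.0]]
ft_force: [-0.2, 0.2, -1.0]
grip_width: 0.0852
grasp_force: 0.0
```

step_arm --pt "0 0 0 0 -2 0 -1" --pt "0 0 0 0 0 0 -1" --pt "0 0 0 0 0 0 -1" --pt "0 0 0 0 0 0 -1" --pt "0 0 0 0 0 0 -1" --pt "0 0 0 0 0 0 -1"

```text
t: 7.05
eef_pos: [0.4899, -0.3486, 0.0482]
tcp_rot: [[-0.99, -0.14, 0.0], [-0.14, 0.99, -0.0], [-0.0, -0.0, -1.0]]
ft_force: [-0.2, 1.1, 5.0]
grip_width: 0.0128
grasp_force: 58.6
```

step_arm --pt "0 0 0 0 0 10 -1" --pt "0 0 0 0 0 25 -1" --pt "0 0 0 0 10 30 -1" --pt "0 0 0 0 40 10 -1" --pt "0 0 0 0 40 0 -1" --pt "0 0 0 1 40 0 -1" --pt "0 0 0 1 40 0 -1" --pt "0 0 0 1 40 0 -1" --pt "0 0 0 1 40 0 -1" --pt "0 0 0 1 30 0 -1" --pt "0 0 0 1 16 0 -1" --pt "0 0 0 0 0 0 -1"

```text
t: 8.25
eef_pos: [0.4961, -0.0495, 0.1232]
tcp_rot: [[-0.99, -0.144, 0.0], [-0.144, 0.99, 0.001], [-0.001, 0.001, -1.0]]
ft_force: [-0.9, -0.4, -0.3]
grip_width: 0.013
grasp_force: 58.5
```

```bash
python3 - <<'E'
from h import *
np.set_printoptions(precision=4,suppress=True)
import json
s=robot.observe();T=np.array(s['eef_pos']);R=np.array(s['tcp_rot']);print(T)
a=save('scene','s4');b=save('side','d4');c=robot.camera_params('wrist');save('wrist','w4')
json.dump({k:np.array(v).tolist() for k,v in c.items()},open('w4.json','w'))
x=-R[:,0];tip=T+np.array([0,0,.019])-.05*x-np.array([0,0,.0535])
out=[]
for n,im in(('scene',a),('side',b)):
    p=proj(n,tip);print(n,p); u,v=map(int,p)
    out.append(cv2.resize(im[v-40:v+40,u-40:u+40],(400,400),interpolation=2))
cv2.imwrite('pics/c4.png',np.hstack(out)[:,:,::-1])
E
```

```text
[ 0.4961 -0.0495  0.1232]
scene [334.6982 231.1108]
side [293.7013 250.2969]
```

View pics/c4.png

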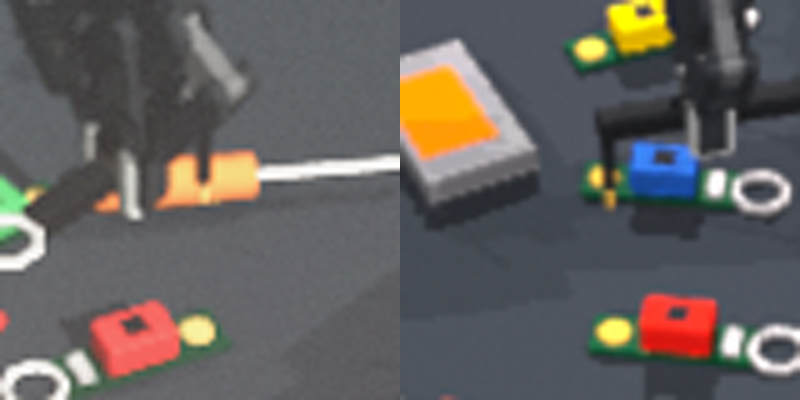

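View pics/w4.png

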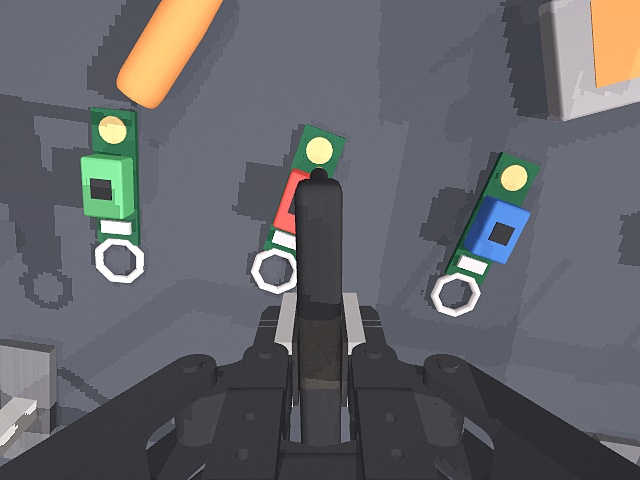

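Crops: the brass tip ends at (205,198) in the scene half and (610,205) in the side half, so the stylus is held straight. Its tip lies a couple of pixels from prediction.

```bash
python3 - <<'E'
from h import *
import wr
print(tri((335.5,230.9),(295.6,251)), tri((334.7,231.1),(293.7,250.3)))
wr.meas('w4',{'green':((112,129),(119,261)),'red':((319,150),(274,271)),'blue':((514,177),(456,294))})
E
```

```text
(array([ 0.4482, -0.0567,  0.0882]), np.float64(0.006844392670251904)) (array([ 0.4466, -0.0567,  0.0887]), np.float64(1.4979927246379659e-05))
green contact [ 0.4529 -0.1856] ring [ 0.5388 -0.182 ] len 0.08599169120463555 yaw 2.3846848840467105
red contact [ 0.4476 -0.0601] ring [ 0.5313 -0.0788] len 0.08576077897689724 yaw -12.58261162168149
blue contact [0.4469 0.0626] ring [0.5306 0.0463] len 0.08525550041244083 yaw -11.052603433627468
```

step_arm --pt "0 0 0 0 -3 -30 -1" --pt "0 0 0 0 0 -30 -1" --pt "0 0 0 0 0 -14 -1" --pt "0 0 0 0 0 -6 -1" --pt "0 0 0 0 0 -2 -1" --pt "0 0 0 0 0 0 -1"

```text
t: 9.0
eef_pos: [0.4961, -0.0562, 0.0412]
tcp_rot: [[-0.99, -0.139, 0.001], [-0.139, 0.99, -0.0], [-0.001, -0.0, -1.0]]
ft_force: [0.3, 0.4, -0.1]
grip_width: 0.013
grasp_force: 58.5
```

step_arm --pt "0 0 0 0 0 -1 -1" --pt "0 0 0 0 0 -1 -1" --pt "0 0 0 0 0 -0.5 -1" --pt "0 0 0 0 0 0 -1"

```text
t: 9.4
eef_pos: [0.4967, -0.0556, 0.0389]
tcp_rot: [[-0.99, -0.14, 0.002], [-0.14, 0.99, -0.0], [-0.002, -0.0, -1.0]]
ft_force: [0.4, -0.4, 5.2]
grip_width: 0.0132
grasp_force: 59.4
```

step_arm --pt "0 0 0 0 0 -0.3 -1" --pt "0 0 0 0 0 0 -1" --pt "0 0 0 0 0 0 -1" --pt "0 0 0 0 0 30 -1" --pt "0 0 0 -1 30 40 -1" --pt "0 0 0 -1 40 20 -1" --pt "0 0 0 -1 40 0 -1" --pt "0 0 0 -1 40 0 -1" --pt "0 0 0 -1 40 0 -1" --pt "0 0 0 0 40 0 -1" --pt "0 0 0 0 6 0 -1" --pt "0 0 0 0 0 0 -1"

```text
t: 10.6
eef_pos: [0.4903, 0.182, 0.1278]
tcp_rot: [[-0.99, -0.143, -0.0], [-0.143, 0.99, 0.0], [0.0, 0.0, -1.0]]
ft_force: [-0.1, -0.4, -1.2]
grip_width: 0.013
grasp_force: 58.7
```

```bash
cat > snap.py <<'E'
from h import *
import json,sys
np.set_printoptions(precision=4,suppress=True)
def snap(f):
    s=robot.observe();c=robot.camera_params('wrist');save('wrist',f)
    json.dump({k:np.array(v).tolist() for k,v in c.items()},open(f+'.json','w'));return s,json.load(open(f+'.json'))
def auto(f,exp):  # exp: name->(contact xy, ring xy)
    import wr
    s,c=snap(f);print('tcp',s['eef_pos'],'t',s['t'])
    sd={}
    for k,(a,b) in exp.items():
        p,q=proj('w',(*a,.0055),c),proj('w',(*b,.004),c)
        if 0<p[0]<640 and 0<p[1]<480 and 0<q[1]<480: sd[k]=(p,q)
    for k in sd:
        try: wr.meas(f,{k:sd[k]})
        except Exception as e: print(k,'lost',e,sd[k])
EXP={'green':((.453,-.1855),(.5384,-.182)),'red':((.448,-.06),(.531,-.0782)),'blue':((.4472,.0624),(.5305,.046)),'yellow':((.4435,.176),(.524,.2018))}
if __name__=='__main__': auto(sys.argv[1],EXP)
E
python3 snap.py w5
```

```text
tcp [0.4903 0.182  0.1278] t 10.6
blue contact [0.4472 0.0624] ring [0.5305 0.046 ] len 0.0848608873137511 yaw -11.149676792325394
yellow contact [0.4435 0.176 ] ring [0.5237 0.2041] len 0.08499639399779058 yaw 19.28716631511384
```

step_arm --pt "0 0 0 1 1 -35 -1" --pt "0 0 0 0 0 -35 -1" --pt "0 0 0 0 0 -14 -1" --pt "0 0 0 0 0 -3 -1" --pt "0 0 0 0 0 -1 -1" --pt "0 0 0 0 0 -1 -1" --pt "0 0 0 0 0 0 -1"

```text
t: 11.35
eef_pos: [0.4924, 0.1812, 0.0399]
tcp_rot: [[-0.99, -0.139, 0.001], [-0.139, 0.99, 0.0], [-0.002, 0.0, -1.0]]
ft_force: [1.4, -0.8, 0.6]
grip_width: 0.0128
grasp_force: 58.8
```

Green next: contact (0.453,-0.1855), so the TCP target is (0.501,-0.178).

step_arm --pt "0 0 0 0 0 -1 -1" --pt "0 0 0 0 0 -0.6 -1" --pt "0 0 0 0 0 0 -1" --pt "0 0 0 0 0 0 -1" --pt "0 0 0 0 0 0 -1"

```text
t: 11.85
eef_pos: [0.493, 0.1816, 0.0385]
tcp_rot: [[-0.99, -0.14, 0.003], [-0.14, 0.99, 0.001], [-0.003, 0.0, -1.0]]
ft_force: [0.9, -2.0, 9.2]
grip_width: 0.013
grasp_force: 60.0
```

step_arm --pt "0 0 0 0 0 0 -1" --pt "0 0 0 0 0 40 -1" --pt "0 0 0 0 -30 40 -1" --pt "0 0 0 1 -40 10 -1" --pt "0 0 0 1 -40 0 -1" --pt "0 0 0 1 -40 0 -1" --pt "0 0 0 1 -40 0 -1" --pt "0 0 0 1 -40 0 -1" --pt "0 0 0 1 -40 0 -1" --pt "0 0 0 1 -40 0 -1" --pt "0 0 0 1 -40 0 -1" --pt "0 0 0 0 -10 0 -1"

```text
t: 13.05
eef_pos: [0.4993, -0.1837, 0.1279]
tcp_rot: [[-0.991, -0.134, 0.001], [-0.134, 0.991, -0.003], [-0.001, -0.003, -1.0]]
ft_force: [-0.8, 0.6, -1.3]
grip_width: 0.0129
grasp_force: 58.9
```

step_arm --pt "0 0 0 0 0 0 -1"

```text
t: 13.15
eef_pos: [0.4995, -0.1804, 0.1276]
tcp_rot: [[-0.991, -0.137, 0.0], [-0.137, 0.991, -0.001], [-0.0, -0.001, -1.0]]
ft_force: [-0.2, 1.6, -0.5]
grip_width: 0.0127
grasp_force: 58.9
```

```bash
python3 snap.py w6
```

```text
tcp [ 0.4995 -0.1804  0.1276] t 13.15
green contact [ 0.4529 -0.1848] ring [ 0.5398 -0.1917] len 0.08717071135860772 yaw -4.534727021167237
red contact [ 0.4498 -0.0603] ring [ 0.531  -0.0782] len 0.08322452860058172 yaw -12.421343605454812
```

step_arm --pt "0 0 0 1.5 1 -35 -1" --pt "0 0 0 0 0 -35 -1" --pt "0 0 0 0 0 -14 -1" --pt "0 0 0 0 0 -3 -1" --pt "0 0 0 0 0 -1 -1" --pt "0 0 0 0 0 -1 -1" --pt "0 0 0 0 0 -0.8 -1" --pt "0 0 0 0 0 0 -1"

```text
t: 14.0
eef_pos: [0.502, -0.177, 0.0386]
tcp_rot: [[-0.99, -0.14, 0.002], [-0.14, 0.99, 0.0], [-0.002, -0.0, -1.0]]
ft_force: [-1.6, 2.3, 6.6]
grip_width: 0.0132
grasp_force: 59.9
```

Contact. Hold, then go to blue: contact (0.4472,0.0624), so the TCP target is (0.4955,0.0695).

step_arm --pt "0 0 0 0 0 0 -1" --pt "0 0 0 0 0 0 -1" --pt "0 0 0 0 0 0 -1" --pt "0 0 0 0 0 40 -1" --pt "0 0 0 0 20 40 -1" --pt "0 0 0 -1 40 10 -1" --pt "0 0 0 -1 40 0 -1" --pt "0 0 0 -1 40 0 -1" --pt "0 0 0 -1 40 0 -1" --pt "0 0 0 -1 40 0 -1" --pt "0 0 0 -1 28 0 -1" --pt "0 0 0 0 0 0 -1"

```text
t: 15.2
eef_pos: [0.4956, 0.0756, 0.1282]
tcp_rot: [[-0.989, -0.147, 0.002], [-0.147, 0.989, 0.002], [-0.002, 0.002, -1.0]]
ft_force: [0.3, -0.9, -0.2]
grip_width: 0.0128
grasp_force: 58.9
```

```bash
python3 snap.py w7
```

```text
tcp [0.4956 0.0756 0.1282] t 15.2
red contact [ 0.448  -0.0601] ring [ 0.531  -0.0781] len 0.08491128682029336 yaw -12.2948080143925
blue contact [0.4472 0.0624] ring [0.5305 0.046 ] len 0.08493395696093284 yaw -11.135782990287545
yellow contact [0.4435 0.176 ] ring [0.524  0.2018] len 0.08453114699308518 yaw 17.778648674681516
```

step_arm --pt "0 0 0 0 0 -35 -1" --pt "0 0 0 0 0 -35 -1" --pt "0 0 0 0 0 -14 -1" --pt "0 0 0 0 0 -3 -1" --pt "0 0 0 0 0 -1 -1" --pt "0 0 0 0 0 -1 -1" --pt "0 0 0 0 0 -0.8 -1" --pt "0 0 0 0 0 0 -1"

```text
t: 16.05
eef_pos: [0.4963, 0.0703, 0.0388]
tcp_rot: [[-0.99, -0.14, 0.002], [-0.14, 0.99, 0.0], [-0.002, -0.0, -1.0]]
ft_force: [0.3, -1.7, 5.6]
grip_width: 0.013
grasp_force: 59.8
```

step_arm --pt "0 0 0 0 0 0 -1" --pt "0 0 0 0 0 0 -1" --pt "0 0 0 0 0 0 -1" --pt "0 0 0 0 0 40 -1" --pt "0 0 0 -5 0 50 -1" --pt "0 0 0 -10 0 40 -1" --pt "0 0 0 0 0 20 -1" --pt "0 0 0 0 0 0 -1"

```text
t: 16.85
eef_pos: [0.482, 0.0709, 0.1911]
tcp_rot: [[-0.99, -0.14, 0.007], [-0.14, 0.99, 0.002], [-0.007, 0.001, -1.0]]
ft_force: [-0.0, 0.3, -1.4]
grip_width: 0.013
grasp_force: 58.9
```

```bash
cat > rack.py <<'E'
from h import *
from scipy.optimize import least_squares
np.set_printoptions(precision=4,suppress=True)
P={n:robot.camera_params(n) for n in('scene','side')}
im={n:cv2.imread(f'pics/{n}.png') for n in P}
rng={'red':(172,188),'green':(50,75),'yellow':(20,34),'blue':(100,120)}
sc={'red':(282,268),'green':(258,243),'yellow':(240,217)}
sd={'red':(376,186),'green':(378,206),'yellow':(382,228),'blue':(387,250)}
obs={}
for n,S in(('scene',sc),('side',sd)):
    H=cv2.cvtColor(im[n],cv2.COLOR_BGR2HSV).astype(int)
    for k,c in S.items():
        h=H[...,0].copy(); h[h<9]+=180
        yy,xx=np.mgrid[:480,:640]
        m=(h>=rng[k][0])&(h<=rng[k][1])&(H[...,1]>110)&(H[...,2]>70)&(abs(xx-c[0])<24)&(abs(yy-c[1])<24)
        q,l,s,ce=cv2.connectedComponentsWithStats(m.astype(np.uint8)); i=1+s[1:,4].argmax()
        obs[n,k]=l==i
off={'black':0,'red':1,'green':2,'yellow':3,'blue':4}
def frame(p,k):
    x0,y0,a,z=p; i=off[k]*.085; R=np.array([[np.cos(a),-np.sin(a),0],[np.sin(a),np.cos(a),0],[0,0,1]])
    return np.array([x0,y0,z])+R@[0,-i,0],R
def rend(n,p,k,up=8):
    o,R=frame(p,k); m=np.zeros((480*2,640*2),np.uint8)
    s=np.sqrt(.5); az=np.array([-s,0,s]);ax=np.array([s,0,s])
    cube=[o+R@np.array([i,j,l])*.011 for i in(-1,1) for j in(-1,1) for l in(-1,1)]
    rod=[o+R@(az*t+3.5e-3*(ax*np.cos(f)+np.array([0,1,0])*np.sin(f))) for t in(0,.0615) for f in np.linspace(0,6.28,9)]
    for pts in(cube,rod):
        q=np.array([proj(n,X,P[n]) for X in pts]); 
        cv2.fillConvexPoly(m,cv2.convexHull(np.round((q*2+.5)*16).astype(np.int32)),1,shift=4)
    return m
def mom(m,sc=1):
    M=cv2.moments(m.astype(np.uint8),True); c=np.array([M['m10'],M['m01']])/M['m00']; return c/sc-(.25 if sc==2 else 0), M['m00']/sc**2
def f(p): 
    r=[]
    for (n,k),m in obs.items(): r+=list(mom(rend(n,p,k),2)[0]-mom(m)[0])
    return np.array(r)
s=least_squares(f,[.679,.142,-.03,.17],diff_step=[3e-3,1e-2,.1,1e-2])
print(s.x,np.degrees(s.x[2]));print(s.fun.reshape(-1,2))
for (n,k),m in obs.items(): print(n,k,mom(m)[1],mom(rend(n,s.x,k),2)[1])
s3=least_squares(lambda p:f([*p,.17]),[.679,.142,-.03],diff_step=[3e-3,1e-2,.1]);print(s3.x,np.abs(s3.fun).max())
for k in off: print(k,frame([*s3.x,.17],k)[0])
E
python3 rack.py
```

```text
[ 0.6841  0.1462 -0.0612  0.1745] -3.507863091483451
[[-1.2204  2.6322]
 [-0.2386  2.7324]
 [ 7.598  -8.0442]
 [ 2.2779  0.1432]
 [ 1.9294  0.0378]
 [ 1.6325  0.073 ]
 [ 1.1793  0.1387]]
scene red 308.0 392.75
scene green 137.0 344.25
scene yellow 32.0 303.5
side red 117.0 174.5
side green 119.0 185.75
side yellow 158.0 204.0
side blue 172.0 223.25
[ 0.6797  0.1468 -0.0384] 7.25474102773245
black [0.6797 0.1468 0.17  ]
red [0.6765 0.0619 0.17  ]
green [ 0.6732 -0.023   0.17  ]
yellow [ 0.67  -0.108  0.17 ]
blue [ 0.6667 -0.1929  0.17  ]
```

```bash
sed -i 's/(H\[...,1\]>110)&(H\[...,2\]>70)/(H[...,1]>75)\&(H[...,2]>45)/; s/(20,34)/(17,36)/; s/(50,75)/(45,85)/;s/(172,188)/(168,188)/' rack.py; python3 rack.py; python3 -c "
import cv2,numpy as np
a=cv2.imread('pics/scene.png')[190:330,200:340];b=cv2.imread('pics/side.png')[150:270,340:430]
cv2.imwrite('pics/c5.png',np.hstack([cv2.resize(a,(420,420),interpolation=2),cv2.resize(b,(315,420),interpolation=2)]))"
```

```text
[ 0.6784  0.144  -0.052   0.1764] -2.9773266162099388
[[ 0.3407 -0.1672]
 [ 0.5247 -0.1524]
 [ 0.6225 -0.0029]
 [ 0.4343 -0.0837]
 [ 0.4981  0.098 ]
 [ 0.5657  0.2562]
 [ 0.3155  0.0653]]
scene red 333.0 390.5
scene green 249.0 346.25
scene yellow 235.0 306.5
side red 137.0 172.25
side green 138.0 185.75
side yellow 172.0 205.25
side blue 196.0 225.5
[ 0.678   0.1433 -0.0526] 2.618938821319773
black [0.678  0.1433 0.17  ]
red [0.6736 0.0584 0.17  ]
green [ 0.6691 -0.0265  0.17  ]
yellow [ 0.6646 -0.1114  0.17  ]
blue [ 0.6601 -0.1962  0.17  ]
```

View pics/c5.png

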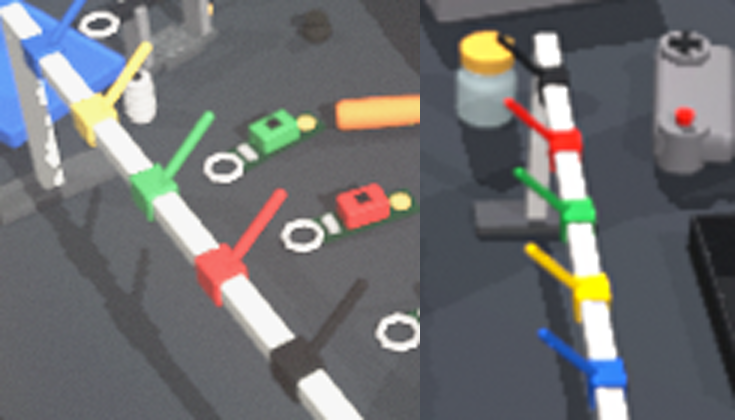

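```bash
cat > tips.py <<'E'
from h import *
np.set_printoptions(precision=4,suppress=True)
a={'black':((320.3,285),(362.9,160.9)),'red':((294,254.3),(365.1,179.1)),'green':((269.7,228.7),(368.3,199.1)),'yellow':((249,205.3),(371.1,221.1))}
for k,(p,q) in a.items():
    X,e=tri(p,q);print(k,'tip',X,round(e,4),'root',X+[.0435,-.0022,-.0435])
E
python3 tips.py
```

```text
black tip [0.6383 0.1458 0.2114] 0.0029 root [0.6818 0.1436 0.1679]
red tip [0.6328 0.0607 0.2122] 0.0034 root [0.6763 0.0585 0.1687]
green tip [ 0.6298 -0.024   0.2119] 0.0026 root [ 0.6733 -0.0262  0.1684]
yellow tip [ 0.6249 -0.1094  0.2121] 0.0024 root [ 0.6684 -0.1116  0.1686]
```

Peg tips in the crop are consistent: black (361,285), red (282,193), green (209,116) and yellow (147,46) in the scene half. They triangulate to about 0.212 m high and fit the known geometry. Now pitching the stylus to line up with the black peg.

step_arm --pt "0 0 -5.5 0 10 5 -1" --pt "0 0 -5.5 0 10 5 -1" --pt "-0.4 -7.5 0 0 10 0 -1" --pt "-0.4 -7.5 0 0 10 0 -1" --pt "-0.4 -7.5 0 0 10 0 -1" --pt "-0.4 -7.5 0 0 10 0 -1" --pt "-0.4 -7.5 0 0 10 0 -1" --pt "-0.4 -7.5 0 0 8 0 -1" --pt "0 0 0 20 0 0 -1" --pt "0 0 0 20 0 0 -1" --pt "0 0 0 0 0 0 -1" --pt "0 0 0 0 0 0 -1"

```text
t: 18.05
eef_pos: [0.5287, 0.1022, 0.1982]
tcp_rot: [[-0.877, 0.093, 0.471], [0.054, 0.994, -0.097], [-0.477, -0.059, -0.877]]
ft_force: [0.9, -1.2, -0.5]
grip_width: 0.0133
grasp_force: 58.9
```

```bash
cat > hang.py <<'E'
from h import *
import sys
np.set_printoptions(precision=1,suppress=True)
a=np.radians(-3.);s=np.sqrt(.5);AZ=np.array([-np.cos(a)*s,-np.sin(a)*s,s]);AX=np.array([np.cos(a)*s,np.sin(a)*s,s]);AY=np.array([-np.sin(a),np.cos(a),0])
ROOT={'black':(.680,.1435,.17),'red':(.6755,.0585,.17),'green':(.671,-.0265,.17),'yellow':(.6665,-.111,.17),'blue':(.662,-.196,.17)}
def rep(k,e):  # e: ring centre in tool frame
    o=robot.observe();T=np.array(o['eef_pos']);R=np.array(o['tcp_rot']);C=T+R@np.array(e)
    r=C-np.array(ROOT[k]);print('ring',np.round(C,4),'peg frame x,y,z mm',np.array([r@AX,r@AY,r@AZ])*1e3)
    print('axis err deg: toolz.AX, toolz.AY',np.degrees([R[:,2]@AX,R[:,2]@AY]),'tcp',T*1e3)
    for d in(80,30,20): print('shift to d',d,(np.array(ROOT[k])+d*1e-3*AZ-C)*1e3)
    return C
E
python3 - <<'E'
from hang import *
C=rep('black',[-.0707,0,-.019])
for n in('scene','side'): save(n,n+'7'); print(n,proj(n,C))
E
```

```text
ring [0.6 0.1 0.2] peg frame x,y,z mm [-12.2 -48.3 123.4]
axis err deg: toolz.AX, toolz.AY [-16.2  -4.1] tcp [528.7 102.2 198.2]
shift to d 80 [ 41.7  46.2 -22. ]
shift to d 30 [ 77.1  44.3 -57.4]
shift to d 20 [ 84.1  44.  -64.5]
scene [330.2 239.5]
side [343.  158.9]
```

```bash
cat >> hang.py <<'E'
from scipy.spatial.transform import Rotation as Ro
RT=np.c_[-AX,AY,-AZ]
def rot(RT=RT): print('rotvec',np.degrees(Ro.from_matrix(RT@np.array(robot.observe()['tcp_rot']).T).as_rotvec()), 'joints',np.array(robot.observe()['joint_pos']))
E
python3 -c "
from hang import *
rot()"
```

```text
rotvec [  2.2 -16.6   2.8] joints [-49.5  16.9  27.8 130.1  37.9  14.   26. ]
```

step_arm --pt "2.2 0 2.8 0 20 0 -1" --pt "0 0 0 0 26 0 -1" --pt "0 0 0 15 0 0 -1" --pt "0 0 0 12 0 -8 -1" --pt "0 0 0 5 0 -5 -1" --pt "0 -2 0 0 0 0 -1" --pt "0 0 0 0 0 0 -1"

```text
t: 18.85
eef_pos: [0.5597, 0.1466, 0.1844]
tcp_rot: [[-0.863, 0.046, 0.504], [0.029, 0.999, -0.043], [-0.505, -0.023, -0.863]]
ft_force: [-0.6, 0.9, -0.9]
grip_width: 0.0131
grasp_force: 59.3
```

```bash
python3 - <<'E'
from hang import *
C=rep('black',[-.0707,0,-.019]);rot()
out=[]
for n in('scene','side'):
    im=save(n,n+'8'); p=proj(n,C);u,v=map(int,p);print(n,p,u-50,v-37,proj(n,np.array(ROOT['black'])+.0615*AZ))
    out.append(cv2.resize(im[v-37:v+38,u-50:u+50],(400,300),interpolation=2))
cv2.imwrite('pics/c8.png',np.hstack(out)[:,:,::-1])
E
```

```text
ring [0.6 0.1 0.2] peg frame x,y,z mm [-1.7 -1.7 95.7]
axis err deg: toolz.AX, toolz.AY [-14.5  -0.9] tcp [559.7 146.6 184.4]
shift to d 80 [12.4  1.1 -9.9]
shift to d 30 [ 47.7  -0.8 -45.3]
shift to d 20 [ 54.8  -1.2 -52.3]
rotvec [  0.6 -14.7  -0.2] joints [-47.5  20.7  23.9 127.9  47.2   9.9  15.7]
scene [332.8 267.3] 282 230 [320.4 284. ]
side [352.4 153. ] 302 116 [361.8 160.1]
```

View pics/c8.png

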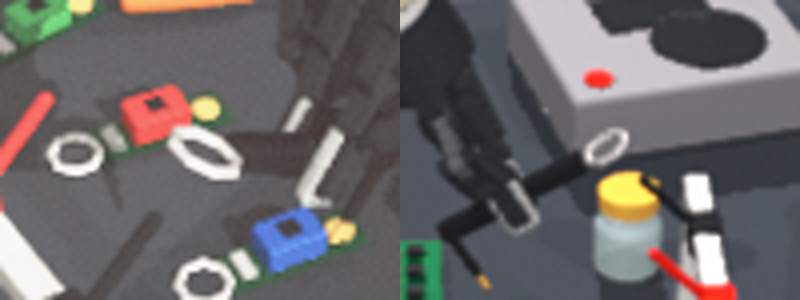

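```bash
python3 - <<'E'
from hang import *
np.set_printoptions(precision=4,suppress=True)
r,_=tri((282+206/4,230+152/4),(302+206/4,116+147/4));t,e=tri((320.8,284),(364,161.3));print(r,t,_,e)
d=r-t;print('ring minus tip in peg frame',d@AX,d@AY,d@AZ)
E
```

```text
[0.6129 0.1475 0.2366] [0.639  0.1446 0.2119] 0.002966691964614538 0.007310404184708669
ring minus tip in peg frame -0.0010219632415930202 0.0015388799175473182 0.03601146650552941
```

step_arm --pt "0 3 0 0 0 0 -1" --pt "0 0 0 0 0 0 -1"

```text
t: 19.15
eef_pos: [0.5623, 0.1492, 0.1862]
tcp_rot: [[-0.884, 0.044, 0.466], [0.03, 0.999, -0.036], [-0.467, -0.018, -0.884]]
ft_force: [0.5, -0.2, 0.1]
grip_width: 0.013
grasp_force: 59.4
```

```bash
python3 - <<'E'
from hang import *
C=rep('black',[-.0707,0,-.019]);rot()
E
```

```text
ring [0.6 0.1 0.2] peg frame x,y,z mm [ 1.3  0.9 92. ]
axis err deg: toolz.AX, toolz.AY [-16.9  -0.7] tcp [562.3 149.2 186.2]
shift to d 80 [ 7.5 -1.3 -9.4]
shift to d 30 [ 42.8  -3.2 -44.8]
shift to d 20 [ 49.9  -3.5 -51.8]
rotvec [  0.2 -17.2  -0.3] joints [-38.1  19.7  12.5 125.   41.   15.4  22.7]
```

step_arm --pt "0 0 0 7 -1 -8 -1" --pt "0 0 0 6 0 -6 -1" --pt "0 0 0 6 -1 -6 -1" --pt "0 0 0 6 0 -6 -1" --pt "0 0 0 0 0 0 -1"

```text
t: 19.65
eef_pos: [0.5868, 0.1466, 0.1584]
tcp_rot: [[-0.884, 0.043, 0.465], [0.028, 0.999, -0.041], [-0.467, -0.023, -0.884]]
ft_force: [0.1, -0.5, -0.3]
grip_width: 0.0128
grasp_force: 59.4
```

```bash
python3 - <<'E'
from hang import *
C=rep('black',[-.0707,0,-.019]);rot()
E
```

```text
ring [0.6 0.1 0.2] peg frame x,y,z mm [-1.  -0.1 55. ]
axis err deg: toolz.AX, toolz.AY [-16.9  -0.9] tcp [586.8 146.6 158.4]
shift to d 80 [-17.    1.   18.4]
shift to d 30 [ 18.3  -0.9 -17. ]
shift to d 20 [ 25.4  -1.2 -24. ]
rotvec [  0.5 -17.2  -0.3] joints [-37.1  24.1  14.  124.   44.7  11.5  19.9]
```

step_arm --pt "0 2 0 5 0 -5 -1" --pt "0 2 0 5 0 -4 -1" --pt "0 0 0 4 0 -4 -1" --pt "0 0 0 4 -1 -4 -1" --pt "0 0 0 0 0 0 -1"

```text
t: 20.15
eef_pos: [0.6043, 0.145, 0.1418]
tcp_rot: [[-0.914, 0.043, 0.403], [0.029, 0.999, -0.041], [-0.404, -0.026, -0.914]]
ft_force: [-0.3, -0.1, -1.0]
grip_width: 0.0129
grasp_force: 59.4
```

```bash
python3 - <<'E'
from hang import *
C=rep('black',[-.0707,0,-.019]);rot()
out=[]
for n in('scene','side'):
    im=save(n,n+'9'); p=proj(n,C);u,v=map(int,p);print(n,p)
    out.append(cv2.resize(im[v-37:v+38,u-50:u+50],(400,300),interpolation=2))
cv2.imwrite('pics/c9.png',np.hstack(out)[:,:,::-1])
E
```

```text
ring [0.7 0.1 0.2] peg frame x,y,z mm [-0.7 -0.8 25.8]
axis err deg: toolz.AX, toolz.AY [-20.6  -1.1] tcp [604.3 145.  141.8]
shift to d 80 [-37.8   2.7  38.8]
shift to d 30 [-2.5  0.9  3.5]
shift to d 20 [ 4.6  0.5 -3.6]
rotvec [  0.5 -21.2  -0.3] joints [-26.6  26.4   2.6 119.   38.2  17.3  28.5]
scene [307.6 300.6]
side [370.7 168.4]
```

View pics/c9.png

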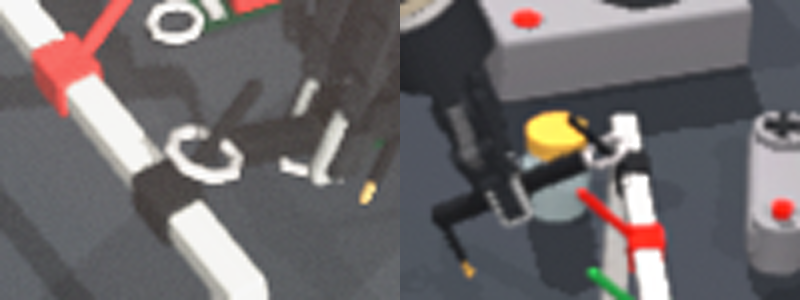

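The scene half shows the black peg running through the ring (ring at about (205,153), peg out to (250,90)). Releasing.

step_arm --pt "0 0 0 0 0 0 0.2" --pt "0 0 0 0 0 0 0.2" --pt "0 0 0 0 0 0 0.2" --pt "0 0 0 -8 0 18 0.2" --pt "0 0 0 -15 0 30 0.2" --pt "0 0 0 -20 0 30 0.2" --pt "0 0 0 -30 0 20 0.5" --pt "0 6 0 -30 0 0 1" --pt "0 6 0 -20 0 0 1" --pt "0 6 0 -20 0 0 1" --pt "0 6 0 0 0 0 1" --pt "0 0 0 0 0 0 1"

```text
t: 21.45
eef_pos: [0.4634, 0.1452, 0.2407]
tcp_rot: [[-1.0, 0.031, -0.004], [0.031, 0.999, -0.039], [0.003, -0.039, -0.999]]
ft_force: [-0.2, -0.4, -0.6]
grip_width: 0.0852
grasp_force: 0.0
```

```bash
python3 - <<'E'
from hang import *
rot(np.c_[[-1,0,0],[0,1,0],[0,0,-1]].astype(float));print(robot.observe()['eef_pos'])
out=[]
for n,(u,v) in(('scene',(320,290)),('side',(340,215))):
    im=save(n,n+'10')
    out.append(cv2.resize(im[v-75:v+75,u-100:u+100],(400,300),interpolation=2))
cv2.imwrite('pics/c10.png',np.hstack(out)[:,:,::-1])
E
```

```text
rotvec [ 2.2 -0.2  1.8] joints [-14.8  17.2 -12.6 108.3   6.7  56.4  57.5]
[0.5 0.1 0.2]
```

View pics/c10.png

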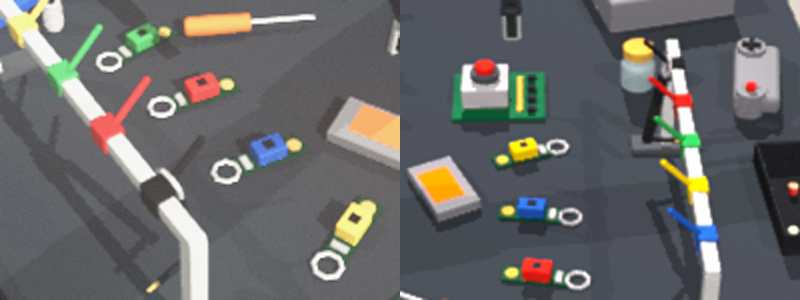

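The stylus hangs on the black peg: its ring is at the cube (175,185) and its tip hangs below at (153,287) in the scene half. Next is the red module.

step_arm --pt "2.2 0 -5 2 -30 0 0.4" --pt "0 0 -5.4 3 -40 0 0.4" --pt "0 0 0 3 -40 0 0.4" --pt "0 0 0 3 -40 0 0.4" --pt "0 0 0 3 -40 0 0.4" --pt "0 0 0 3 -22 -40 0.4" --pt "0 0 0 0 0 -40 0.4" --pt "0 0 0 0 0 0 0.4"

```text
t: 22.35
eef_pos: [0.475, -0.0667, 0.1572]
tcp_rot: [[-0.978, 0.209, -0.012], [0.209, 0.978, -0.001], [0.011, -0.003, -1.0]]
ft_force: [-1.0, -0.7, -0.8]
grip_width: 0.0598
grasp_force: 0.0
```

```bash
cat >> snap.py <<'E'
E
cat > aim.py <<'E'
from hang import *
from snap import auto,EXP
import sys
np.set_printoptions(precision=4,suppress=True)
k=sys.argv[1]; auto(sys.argv[2],EXP)
c,r=map(np.array,EXP[k]);d=(r-c)/np.linalg.norm(r-c);b=c+.033*d
o=robot.observe();R=np.array(o['tcp_rot'])
print('go to',b,'delta mm',(b-np.array(o['eef_pos'])[:2])*1e3,'z',o['eef_pos'][2])
rot(np.c_[[-d[0],-d[1],0],[-d[1],d[0],0],[0,0,-1]])
E
python3 aim.py red w11
```

```text
tcp [ 0.475  -0.0667  0.1572] t 22.35
green contact [ 0.4531 -0.1855] ring [ 0.5383 -0.182 ] len 0.08534162507583527 yaw 2.335164591586734
red contact [ 0.448 -0.06 ] ring [ 0.5311 -0.0781] len 0.08506667911260452 yaw -12.300760266180392
blue contact [0.4472 0.0624] ring [0.5305 0.046 ] len 0.08496105309763895 yaw -11.131464095606072
go to [ 0.4802 -0.0671] delta mm [ 3.7518 -1.0387] z 0.1595940028573603
rotvec [ 0.034  -0.5082 -0.3723] joints [  6.3066  21.9971  -5.5379 115.8294   3.1163  42.8163  76.8684]
```

step_arm --pt "0 -0.5 -0.4 4 0 -40 0.4" --pt "0 0 0 0 0 -40 0.4" --pt "0 0 0 0 0 -40 0.4" --pt "0 0 0 0 0 -20 0.4" --pt "0 0 0 0 0 -8 0.4" --pt "0 0 0 0 0 -5 0.4" --pt "0 0 0 0 0 0 0.4"

```text
t: 23.1
eef_pos: [0.4834, -0.0662, 0.0087]
tcp_rot: [[-0.977, 0.215, 0.005], [0.215, 0.977, -0.001], [-0.005, 0.001, -1.0]]
ft_force: [-0.3, -0.1, -0.8]
grip_width: 0.0598
grasp_force: 0.0
```

step_arm --pt "0 0 0 -2 0 -3 0.4" --pt "0 0 0 0 0 0 -1" --pt "0 0 0 0 0 0 -1" --pt "0 0 0 0 0 0 -1" --pt "0 0 0 0 0 0 -1" --pt "0 0 0 0 0 0 -1"

```text
t: 23.7
eef_pos: [0.4808, -0.0666, 0.0053]
tcp_rot: [[-0.977, 0.215, 0.004], [0.215, 0.977, -0.001], [-0.004, 0.0, -1.0]]
ft_force: [-2.1, -0.5, 9.1]
grip_width: 0.0227
grasp_force: 59.2
```

step_arm --pt "0 0 0 0 0 10 -1" --pt "0 0 0 0 0 30 -1" --pt "0 0 0 0 0 40 -1" --pt "0 0 0 0 0 40 -1" --pt "0 0 4.7 0 20 40 -1" --pt "0 0 4.7 0 30 30 -1" --pt "-0.3 -5 0 0 30 10 -1" --pt "-0.3 -5 0 0 30 0 -1" --pt "-0.3 -5 0 5 20 0 -1" --pt "-0.3 -5 0 10 0 0 -1" --pt "-0.2 -4 0 10 0 0 -1" --pt "0 0 0 0 0 0 -1"

```text
t: 24.9
eef_pos: [0.5042, 0.0639, 0.2046]
tcp_rot: [[-0.911, 0.051, 0.41], [0.046, 0.999, -0.024], [-0.411, -0.003, -0.912]]
ft_force: [-1.0, -0.2, -0.7]
grip_width: 0.0226
grasp_force: 59.0
```

```bash
python3 - <<'E'
from hang import *
C=rep('red',[-.0517,0,.0028]);rot()
E
```

```text
ring [0.6 0.1 0.2] peg frame x,y,z mm [-49.3  -3.5 124.7]
axis err deg: toolz.AX, toolz.AY [-20.3  -0.1] tcp [504.2  63.9 204.6]
shift to d 80 [66.6  0.   3.2]
shift to d 30 [101.9  -1.8 -32.1]
shift to d 20 [109.   -2.2 -39.2]
rotvec [ -0.9 -20.7  -0. ] joints [-20.2  11.7   1.6 130.3  29.5  17.5  41.7]
```

step_arm --pt "0 0 0 15 0 3 -1" --pt "0 0 0 20 0 0 -1" --pt "0 0 0 20 0 0 -1" --pt "0 0 0 11 0 0 -1" --pt "0 0 0 0 0 0 -1" --pt "0 0 0 0 0 0 -1"

```text
t: 25.5
eef_pos: [0.5707, 0.0629, 0.2073]
tcp_rot: [[-0.911, 0.054, 0.408], [0.049, 0.999, -0.024], [-0.409, -0.002, -0.912]]
ft_force: [-0.7, 0.1, -0.7]
grip_width: 0.0227
grasp_force: 59.0
```

```bash
cat > chk.py <<'E'
# precise ring-vs-tip check: white ring blob near projection in both fixed views
from hang import *
import sys
def chk(k,e,tag):
    C=rep(k,e);rot();np.set_printoptions(precision=4,suppress=True);px=[]
    for n in('scene','side'):
        im=save(n,n+tag);h=cv2.cvtColor(im[:,:,::-1].copy(),cv2.COLOR_BGR2HSV);p=proj(n,C)
        yy,xx=np.mgrid[:480,:640];m=((h[...,1]<60)&(h[...,2]>135)&(np.hypot(xx-p[0],yy-p[1])<15)).astype(np.uint8)
        q,l,s,ce=cv2.connectedComponentsWithStats(m)
        pts=np.argwhere(l==1+s[1:,4].argmax())[:,::-1].astype(np.float32)
        el=cv2.fitEllipse(cv2.convexHull(pts));px.append(el[0]);print(n,'pred',p,'ell',np.array(el[0]),np.array(el[1]),len(pts))
    X,g=tri(*px);print('tri ring',X,g,'minus pred mm',(X-C)*1e3)
    from tips import a
    if k in a:
        t,_=tri(*a[k]);d=(X-t)*1e3;print('rel tip pegframe',d@AX,d@AY,d@AZ)
E
python3 -c "
from chk import *
chk('red',[-.0517,0,.0028],'12')"
```

```text
ring [0.6 0.1 0.2] peg frame x,y,z mm [-0.5 -1.1 79.5]
axis err deg: toolz.AX, toolz.AY [-20.4  -0.2] tcp [570.7  62.9 207.3]
shift to d 80 [0.  1.1 0.7]
shift to d 30 [ 35.3  -0.7 -34.7]
shift to d 20 [ 42.4  -1.1 -41.8]
rotvec [ -1.  -20.8   0.1] joints [-14.4  16.5  -1.9 121.9  24.8  20.4  49.1]
scene pred [299.2062 245.5581] ell [302.1702 244.7022] [13.1467 24.4405] 181
side pred [359.2323 174.6447] ell [357.7342 175.9901] [18.4883 19.3878] 200
tri ring [0.6138 0.0593 0.2235] 0.0030124594420305 minus pred mm [-5.2146 -1.0339 -2.4292]
black tip [0.6383 0.1458 0.2114] 0.0029 root [0.6818 0.1436 0.1679]
red tip [0.6328 0.0607 0.2122] 0.0034 root [0.6763 0.0585 0.1687]
green tip [ 0.6298 -0.024   0.2119] 0.0026 root [ 0.6733 -0.0262  0.1684]
yellow tip [ 0.6249 -0.1094  0.2121] 0.0024 root [ 0.6684 -0.1116  0.1686]
rel tip pegframe -5.398578099356851 -2.3954662335049117 21.366834583367027
```

step_arm --pt "0 0 0 7 1 -7 -1" --pt "0 0 0 6 0 -6 -1" --pt "0 0 0 6 0 -6 -1" --pt "0 0 0 0 0 0 -1"

```text
t: 26.0
eef_pos: [0.5908, 0.0645, 0.1873]
tcp_rot: [[-0.911, 0.053, 0.409], [0.048, 0.999, -0.024], [-0.409, -0.002, -0.912]]
ft_force: [-0.5, -0.6, -0.7]
grip_width: 0.0227
grasp_force: 59.0
```

```bash
python3 - <<'E'
from hang import *
C=rep('red',[-.0517,0,.0028]);rot()
out=[]
for n in('scene','side'):
    im=save(n,n+'13'); p=proj(n,C);u,v=map(int,p)
    out.append(cv2.resize(im[v-37:v+38,u-50:u+50],(400,300),interpolation=2))
cv2.imwrite('pics/c13.png',np.hstack(out)[:,:,::-1])
E
```

```text
ring [0.6 0.1 0.2] peg frame x,y,z mm [-0.4  1.6 51.2]
axis err deg: toolz.AX, toolz.AY [-20.4  -0.1] tcp [590.8  64.5 187.3]
shift to d 80 [-20.1  -0.5  20.7]
shift to d 30 [ 15.2  -2.4 -14.7]
shift to d 20 [ 22.3  -2.8 -21.8]
rotvec [ -1.  -20.8   0.1] joints [-14.8  19.8  -0.7 120.9  26.   18.1  48.2]
```

View pics/c13.png

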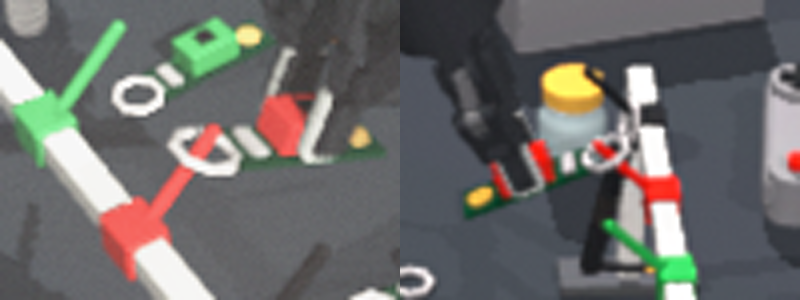

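The red peg's tip shows inside the ring in both views ((213,130) scene half, (598,147) side half). Continuing, then releasing.

step_arm --pt "0 0 0 6 -1 -6 -1" --pt "0 0 0 6 -1 -6 -1" --pt "0 0 0 6 0 -6 -1" --pt "0 0 0 0 0 0 -1" --pt "0 0 0 0 0 0 -0.2" --pt "0 0 0 0 0 0 -0.2" --pt "0 0 0 0 0 0 -0.2"

```text
t: 26.8
eef_pos: [0.6085, 0.0625, 0.1709]
tcp_rot: [[-0.91, 0.053, 0.41], [0.048, 0.999, -0.023], [-0.411, -0.002, -0.912]]
ft_force: [-0.3, 0.3, 0.7]
grip_width: 0.034
grasp_force: 0.0
```

step_arm --pt "0 0 0 -8 0 18 -0.2" --pt "0 0 0 -14 0 30 -0.2" --pt "0 0 0 -20 0 30 0.2" --pt "0 5 0 -25 0 10 0.4" --pt "0 5 0 -20 -10 0 0.4" --pt "0 5 0 -15 -30 0 0.4" --pt "0 5 0 -15 -40 0 0.4" --pt "0 4 0 -5 -40 0 0.4" --pt "0 0 5 0 -40 0 0.4" --pt "0 0 0 0 -40 0 0.4" --pt "0 0 0 0 -40 -30 0.4" --pt "0 0 0 0 0 -30 0.4"

```text
t: 28.0
eef_pos: [0.4861, -0.184, 0.1987]
tcp_rot: [[-0.999, -0.031, 0.008], [-0.032, 0.999, -0.027], [-0.007, -0.027, -1.0]]
ft_force: [-1.2, 0.9, -1.6]
grip_width: 0.0596
grasp_force: 0.0
```

step_arm --pt "0 0 0 0 0 0 0.4"

```text
t: 28.1
eef_pos: [0.4841, -0.178, 0.1958]
tcp_rot: [[-0.999, -0.037, -0.0], [-0.037, 0.999, -0.022], [0.001, -0.022, -1.0]]
ft_force: [-0.9, 1.4, -0.2]
grip_width: 0.0598
grasp_force: 0.0
```

```bash
python3 aim.py green w14; cat > hung.py <<'E'
from hang import *
import sys
np.set_printoptions(precision=4,suppress=True)
def hung(tag,ks):
    for n in('scene','side'):
        im=save(n,n+tag);o=np.array(im[:,:,::-1]);H=cv2.cvtColor(o,cv2.COLOR_BGR2HSV).astype(int);h=H[...,0].copy();h[h<9]+=180
        rng={'red':(168,188),'green':(60,85),'yellow':(17,36),'blue':(100,125)}
        for k in ks:
            p=proj(n,np.array(ROOT[k])+[-.01,0,-.06]);yy,xx=np.mgrid[:480,:640]
            m=(h>=rng[k][0])&(h<=rng[k][1])&(H[...,1]>75)&(H[...,2]>45)&(np.hypot(xx-p[0],yy-p[1])<16)
            print(n,k,'expect box px',p,'found',m.sum(),(xx[m].mean(),yy[m].mean()) if m.any() else '')
if __name__=='__main__': hung(sys.argv[1],sys.argv[2:])
E
python3 hung.py h14 red
```

```text
tcp [ 0.4841 -0.178   0.1958] t 28.1
green contact [ 0.4556 -0.1847] ring [ 0.5376 -0.1819] len 0.0820909514774508 yaw 1.9550354724531727
red lost attempt to get argmax of an empty sequence (array([477.1658, 163.343 ]), array([440.4497, 260.9127]))
blue contact [0.4478 0.0613] ring [0.5306 0.0461] len 0.08424064497858094 yaw -10.400407707291917
go to [ 0.486  -0.1841] delta mm [ 0.531  -7.0411] z 0.19775617418085
rotvec [1.2555 0.1473 0.1066] joints [ 18.6967  21.425   -6.4749 109.0829   4.6902  49.2929 101.8648]
scene red expect box px [280.5285 300.6563] found 49 (np.float64(286.59183673469386), np.float64(291.81632653061223))
side red expect box px [375.2551 211.162 ] found 122 (np.float64(365.9836065573771), np.float64(206.2622950819672))
```

step_arm --pt "1.2 0 0 1 -5 -40 0.4" --pt "0 0 0 0 0 -40 0.4" --pt "0 0 0 0 0 -40 0.4" --pt "0 0 0 0 0 -30 0.4" --pt "0 0 0 0 0 -20 0.4" --pt "0 0 0 0 0 -10 0.4" --pt "0 0 0 0 0 0 0.4"

```text
t: 28.95
eef_pos: [0.4882, -0.1818, 0.0188]
tcp_rot: [[-0.999, -0.041, 0.006], [-0.041, 0.999, -0.002], [-0.006, -0.002, -1.0]]
ft_force: [-0.9, 0.4, 0.4]
grip_width: 0.0596
grasp_force: 0.0
```

```bash
python3 aim.py green w15
```

```text
tcp [ 0.4882 -0.1818  0.0188] t 28.95
green contact [ 0.453  -0.1855] ring [ 0.5463 -0.1837] len 0.09332384990484116 yaw 1.1181075092115027
go to [ 0.486  -0.1841] delta mm [-2.494  -2.0239] z 0.019515089460732007
rotvec [0.139  0.3898 0.0367] joints [ 18.4688  36.8841  -4.7894 118.2242   6.965   24.736  100.6344]
```

step_arm --pt "0 0.3 0 -2 -2 -7 0.4" --pt "0 0 0 0 0 -6.5 0.4" --pt "0 0 0 0 0 0 -1" --pt "0 0 0 0 0 0 -1" --pt "0 0 0 0 0 0 -1" --pt "0 0 0 0 0 0 -1" --pt "0 0 0 0 0 0 -1"

```text
t: 29.7
eef_pos: [0.4856, -0.1846, 0.0055]
tcp_rot: [[-0.999, -0.039, 0.001], [-0.039, 0.999, -0.002], [-0.001, -0.002, -1.0]]
ft_force: [-1.0, 1.9, 6.1]
grip_width: 0.0226
grasp_force: 59.6
```

step_arm --pt "0 0 0 0 0 10 -1" --pt "0 0 0 0 0 30 -1" --pt "0 0 0 0 0 40 -1" --pt "0 0 0 0 10 40 -1" --pt "0 0 -5.2 0 30 40 -1" --pt "0 0 0 0 40 30 -1" --pt "-0.3 -5 0 0 40 12 -1" --pt "-0.3 -5 0 0 30 0 -1" --pt "-0.3 -5 0 5 13 0 -1" --pt "-0.3 -5 0 10 0 0 -1" --pt "-0.2 -4 0 10 0 0 -1" --pt "0 0 0 20 0 0 -1"

```text
t: 30.9
eef_pos: [0.5272, -0.0215, 0.2068]
tcp_rot: [[-0.912, 0.052, 0.406], [0.045, 0.999, -0.026], [-0.407, -0.006, -0.913]]
ft_force: [0.7, 0.0, 0.8]
grip_width: 0.0226
grasp_force: 59.0
```

step_arm --pt "0 0 0 10 0 0 -1" --pt "0 0 0 0 0 0 -1" --pt "0 0 0 0 0 0 -1"

```text
t: 31.2
eef_pos: [0.5402, -0.0218, 0.207]
tcp_rot: [[-0.912, 0.054, 0.406], [0.047, 0.999, -0.026], [-0.407, -0.005, -0.913]]
ft_force: [-0.8, -0.2, -0.9]
grip_width: 0.0224
grasp_force: 59.0
```

```bash
python3 - <<'E'
from hang import *
C=rep('green',[-.0527,0,.003]);rot()
E
```

```text
ring [ 0.6 -0.   0.2] peg frame x,y,z mm [-18.2  -2.1  97.1]
axis err deg: toolz.AX, toolz.AY [-20.5  -0.3] tcp [540.2 -21.8 207. ]
shift to d 80 [25.1  0.8  0.8]
shift to d 30 [ 60.4  -1.1 -34.5]
shift to d 20 [ 67.4  -1.4 -41.6]
rotvec [ -0.8 -21.    0.1] joints [ -3.5  13.8  -1.9 126.3  14.4  16.7  68.8]
```

step_arm --pt "0 0 0 13 1 1 -1" --pt "0 0 0 12 0 0 -1" --pt "0 0 0 0 0 0 -1" --pt "0 0 0 7 0 -7 -1" --pt "0 0 0 6 0 -6 -1" --pt "0 0 0 6 -1 -6 -1" --pt "0 0 0 0 0 0 -1" --pt "0 0 0 0 0 0 -1"

```text
t: 32.0
eef_pos: [0.5843, -0.0216, 0.1886]
tcp_rot: [[-0.912, 0.053, 0.406], [0.046, 0.999, -0.026], [-0.407, -0.005, -0.914]]
ft_force: [-0.4, -0.3, 0.1]
grip_width: 0.0228
grasp_force: 59.0
```

```bash
python3 - <<'E'
from hang import *
C=rep('green',[-.0527,0,.003]);rot()
E
```

```text
ring [ 0.6 -0.   0.2] peg frame x,y,z mm [-0.2  0.4 52.9]
axis err deg: toolz.AX, toolz.AY [-20.5  -0.3] tcp [584.3 -21.6 188.6]
shift to d 80 [-19.    0.6  19.3]
shift to d 30 [ 16.3  -1.3 -16. ]
shift to d 20 [ 23.3  -1.7 -23.1]
rotvec [ -0.8 -21.    0.1] joints [ -3.3  18.8  -1.6 122.2  14.7  15.7  69. ]
```

step_arm --pt "0 0 0 7 0 -7 -1" --pt "0 0 0 6 -1 -6 -1" --pt "0 0 0 6 0 -6 -1" --pt "0 0 0 0 0 0 -1" --pt "0 0 0 0 0 0 -0.2" --pt "0 0 0 0 0 0 -0.2" --pt "0 0 0 0 0 0 -0.2" --pt "0 0 0 -8 0 18 -0.2" --pt "0 0 0 -14 0 30 -0.2" --pt "0 0 0 -20 0 30 0.2" --pt "0 5 0 -25 0 10 0.4" --pt "0 5 0 -20 10 0 0.4"

```text
t: 33.2
eef_pos: [0.5153, -0.0135, 0.2608]
tcp_rot: [[-0.969, 0.053, 0.243], [0.048, 0.998, -0.026], [-0.244, -0.014, -0.97]]
ft_force: [0.9, 0.1, -0.1]
grip_width: 0.0599
grasp_force: 0.0
```

step_arm --pt "0 5 0 -15 20 0 0.4" --pt "0 5 0 -15 25 0 0.4" --pt "0 4 -4 -5 23 0 0.4" --pt "0 0 -4 0 0 -30 0.4" --pt "0 0 0 0 0 -40 0.4" --pt "0 0 0 0 0 0 0.4" --pt "0 0 0 0 0 0 0.4"

```text
t: 33.9
eef_pos: [0.4813, 0.0554, 0.1886]
tcp_rot: [[-0.983, 0.185, -0.005], [0.185, 0.982, -0.028], [-0.001, -0.029, -1.0]]
ft_force: [-0.3, -0.2, 0.6]
grip_width: 0.0598
grasp_force: 0.0
```

```bash
python3 aim.py blue w16;python3 hung.py h16 red green
```

```text
tcp [0.4813 0.0554 0.1886] t 33.9
green lost attempt to get argmax of an empty sequence (array([ 31.9097, 221.7058]), array([ 73.5088, 312.3621]))
red lost attempt to get argmax of an empty sequence (array([175.8002, 188.7899]), array([183.4926, 286.2021]))
blue contact [0.4473 0.0622] ring [0.5304 0.0458] len 0.08467597472426999 yaw -11.128870270494808
yellow contact [0.4434 0.1758] ring [0.5238 0.2018] len 0.0845486708814425 yaw 17.859996939470395
go to [0.4796 0.056 ] delta mm [-2.4978  0.5312] z 0.18952463135186845
rotvec [ 1.6042 -0.1417 -0.4749] joints [ -6.8907  20.0373  -8.5807 113.13     6.0115  47.743   60.2922]
scene red expect box px [280.5285 300.6563] found 48 (np.float64(286.9166666666667), np.float64(291.8333333333333))
scene green expect box px [259.2678 273.3154] found 50 (np.float64(268.58), np.float64(264.76))
side red expect box px [375.2551 211.162 ] found 122 (np.float64(365.9836065573771), np.float64(206.2622950819672))
side green expect box px [378.3007 231.7525] found 151 (np.float64(369.8211920529801), np.float64(228.49668874172184))
```

step_arm --pt "1.6 0 -0.5 -2 0 -40 0.4" --pt "0 0 0 0 0 -40 0.4" --pt "0 0 0 0 0 -40 0.4" --pt "0 0 0 0 0 -30 0.4" --pt "0 0 0 0 0 -20 0.4" --pt "0 0 0 0 0 0 0.4" --pt "0 0 0 0 0 0 0.4"

```text
t: 34.75
eef_pos: [0.4804, 0.0556, 0.0192]
tcp_rot: [[-0.981, 0.194, -0.003], [0.194, 0.981, -0.0], [0.002, -0.001, -1.0]]
ft_force: [-0.0, -0.8, -0.3]
grip_width: 0.0599
grasp_force: 0.0
```

```bash
python3 aim.py blue w17
```

```text
tcp [0.4804 0.0556 0.0192] t 34.75
red lost attempt to get argmax of an empty sequence (array([ 23.1209, 275.2656]), array([ 59.144 , 443.1086]))
blue contact [0.4472 0.0624] ring [0.5406 0.0439] len 0.09524715462398238 yaw -11.208726759142431
yellow lost attempt to get argmax of an empty sequence (array([620.8753, 149.1843]), array([678.2822, 326.4031]))
go to [0.4796 0.056 ] delta mm [-1.0712  0.4381] z 0.019589710747643603
rotvec [-0.0049 -0.0843  0.0339] joints [ -8.1263  35.3422  -5.8999 123.196    9.0943  21.9365  57.4331]
```

step_arm --pt "0 0 0 -1 0 -7 0.4" --pt "0 0 0 0 0 -7 0.4" --pt "0 0 0 0 0 0 -1" --pt "0 0 0 0 0 0 -1" --pt "0 0 0 0 0 0 -1" --pt "0 0 0 0 0 0 -1" --pt "0 0 0 0 0 0 -1"

```text
t: 35.5
eef_pos: [0.4786, 0.0555, 0.0044]
tcp_rot: [[-0.981, 0.194, -0.003], [0.194, 0.981, -0.0], [0.003, -0.001, -1.0]]
ft_force: [-1.3, 0.2, 5.8]
grip_width: 0.0227
grasp_force: 59.3
```

step_arm --pt "0 0 0 0 0 10 -1" --pt "0 0 0 0 0 30 -1" --pt "0 0 0 0 -10 40 -1" --pt "0 0 4 0 -30 40 -1" --pt "0 0 4 0 -40 40 -1" --pt "0 0 0 0 -40 30 -1" --pt "-0.3 -5 0 0 -40 12 -1" --pt "-0.3 -5 0 0 -40 0 -1" --pt "-0.3 -5 0 5 -30 0 -1" --pt "-0.3 -5 0 10 -17 0 -1" --pt "-0.2 -4 0 10 0 0 -1" --pt "0 0 0 10 0 0 -1"

```text
t: 36.7
eef_pos: [0.5111, -0.1879, 0.2011]
tcp_rot: [[-0.914, 0.059, 0.402], [0.053, 0.998, -0.026], [-0.403, -0.002, -0.915]]
ft_force: [-0.1, 0.3, 0.8]
grip_width: 0.0226
grasp_force: 58.8
```

```bash
python3 - <<'E'
from hang import *
C=rep('blue',[-.052,0,.003]);rot()
E
```

```text
ring [ 0.6 -0.2  0.2] peg frame x,y,z mm [-37.5  -0.1 107.2]
axis err deg: toolz.AX, toolz.AY [-20.8  -0.3] tcp [ 511.1 -187.9  201.1]
shift to d 80 [45.7 -2.3  7.3]
shift to d 30 [ 81.   -4.2 -28.1]
shift to d 20 [ 88.   -4.5 -35.2]
rotvec [ -1.1 -21.2   0.4] joints [ 33.   15.8 -17.2 124.6  -3.1  17.1 106.8]
```

step_arm --pt "0 0 0 15 0 6 -1" --pt "0 0 0 15 -1 0 -1" --pt "0 0 0 15 -1 0 -1" --pt "0 0 0 0 0 0 -1" --pt "0 0 0 0 0 0 -1"

```text
t: 37.2
eef_pos: [0.5588, -0.1879, 0.2075]
tcp_rot: [[-0.914, 0.054, 0.402], [0.049, 0.999, -0.024], [-0.403, -0.002, -0.915]]
ft_force: [0.1, 1.1, -0.6]
grip_width: 0.0225
grasp_force: 58.8
```

```bash
python3 - <<'E'
from hang import *
C=rep('blue',[-.0528,0,.0025]);rot()
for k in ROOT: print(k,proj('side',np.array(ROOT[k])+.0615*AZ),proj('scene',np.array(ROOT[k])+.0615*AZ))
E
```

```text
ring [ 0.6 -0.2  0.2] peg frame x,y,z mm [ 1.6  2.6 78.2]
axis err deg: toolz.AX, toolz.AY [-20.8  -0.1] tcp [ 558.8 -187.9  207.5]
shift to d 80 [-2.5 -2.5  0.1]
shift to d 30 [ 32.8  -4.4 -35.2]
shift to d 20 [ 39.8  -4.7 -42.3]
rotvec [ -1.  -21.2   0.1] joints [ 28.6  18.4 -14.5 118.7  -1.1  20.2 103.6]
black [361.8 160.1] [320.4 284. ]
red [364.2 178.5] [293.4 254. ]
green [366.9 198.5] [269.9 227.8]
yellow [369.8 220.3] [249.3 204.8]
blue [373.  244.5] [230.9 184.3]
```

step_arm --pt "0 0 0 5 -2 -7 -1" --pt "0 0 0 6 -1 -6 -1" --pt "0 0 0 6 -1 -6 -1" --pt "0 0 0 0 0 0 -1" --pt "0 0 0 0 0 0 -1"

```text
t: 37.7
eef_pos: [0.5754, -0.1928, 0.188]
tcp_rot: [[-0.914, 0.056, 0.403], [0.05, 0.998, -0.024], [-0.403, -0.002, -0.915]]
ft_force: [0.5, 0.8, -0.4]
grip_width: 0.0222
grasp_force: 58.8
```

```bash
python3 - <<'E'
from hang import *
C=rep('blue',[-.0528,0,.0025]);rot()
E
```

```text
ring [ 0.6 -0.2  0.2] peg frame x,y,z mm [-0.3 -1.5 52.5]
axis err deg: toolz.AX, toolz.AY [-20.7  -0.2] tcp [ 575.4 -192.8  188. ]
shift to d 80 [-19.1   2.5  19.6]
shift to d 30 [ 16.2   0.6 -15.8]
shift to d 20 [ 23.2   0.3 -22.8]
rotvec [ -1.  -21.2   0.2] joints [ 27.5  21.3 -13.6 118.   -0.3  18.  102.9]
```

Next after release: yellow, box at (0.475,0.186), yaw 17.8.

step_arm --pt "0 0 0 7 0 -7 -1" --pt "0 0 0 6 0 -6 -1" --pt "0 0 0 6 0 -6 -1" --pt "0 0 0 0 0 0 -1" --pt "0 0 0 0 0 0 -0.2" --pt "0 0 0 0 0 0 -0.2" --pt "0 0 0 0 0 0 -0.2" --pt "0 0 0 -8 0 18 -0.2" --pt "0 0 0 -14 0 30 -0.2" --pt "0 0 0 -20 0 30 0.2" --pt "0 5 0 -25 0 10 0.4" --pt "0 5 0 -20 20 0 0.4"

```text
t: 38.9
eef_pos: [0.5061, -0.1761, 0.2601]
tcp_rot: [[-0.969, 0.061, 0.239], [0.055, 0.998, -0.029], [-0.24, -0.015, -0.971]]
ft_force: [0.6, 0.5, -0.5]
grip_width: 0.0599
grasp_force: 0.0
```

step_arm --pt "0 5 0 -15 30 0 0.4" --pt "0 5 0 -8 40 0 0.4" --pt "0 4 5 0 40 0 0.4" --pt "1.5 0 5 0 40 0 0.4" --pt "0 0 5 0 40 0 0.4" --pt "0 0 5 0 40 0 0.4" --pt "0 0 0 0 40 0 0.4" --pt "0 0 0 0 40 0 0.4" --pt "0 0 0 0 40 -30 0.4" --pt "0 0 0 0 10 -40 0.4" --pt "0 0 0 0 0 0 0.4" --pt "0 0 0 0 0 0 0.4"

```text
t: 40.1
eef_pos: [0.4843, 0.1864, 0.1877]
tcp_rot: [[-0.956, -0.294, -0.003], [-0.294, 0.956, 0.003], [0.002, 0.004, -1.0]]
ft_force: [0.6, 0.7, 0.7]
grip_width: 0.0601
grasp_force: 0.0
```

```bash
python3 aim.py yellow w18;python3 hung.py h18 red green blue
```

```text
tcp [0.4843 0.1864 0.1877] t 40.1
red lost attempt to get argmax of an empty sequence (array([ 5.3895, 58.6603]), array([-26.51, 162.32]))
blue lost attempt to get argmax of an empty sequence (array([174.093 , 110.0147]), array([133.7981, 207.8114]))
yellow contact [0.4434 0.1755] ring [0.5237 0.2015] len 0.0843624627880694 yaw 17.99438549766865
go to [0.4749 0.1861] delta mm [-10.1829  -0.1129] z 0.1886553807121854
rotvec [-0.22   -0.0446  0.7253] joints [ -9.5599  23.5636 -23.1545 108.5137  11.5401  50.1349  68.6357]
scene red expect box px [280.5285 300.6563] found 49 (np.float64(286.59183673469386), np.float64(291.81632653061223))
scene green expect box px [259.2678 273.3154] found 51 (np.float64(268.47058823529414), np.float64(264.62745098039215))
scene blue expect box px [223.6284 227.4654] found 109 (np.float64(223.4862385321101), np.float64(221.1834862385321))
side red expect box px [375.2551 211.162 ] found 121 (np.float64(366.0165289256198), np.float64(206.28925619834712))
side green expect box px [378.3007 231.7525] found 149 (np.float64(369.7046979865772), np.float64(228.6241610738255))
side blue expect box px [385.2306 278.6831] found 151 (np.float64(375.79470198675494), np.float64(273.43046357615896))
```

step_arm --pt "0 0 0.7 -9 0 -40 0.4" --pt "0 0 0 0 0 -40 0.4" --pt "0 0 0 0 0 -40 0.4" --pt "0 0 0 0 0 -30 0.4" --pt "0 0 0 0 0 -20 0.4" --pt "0 0 0 0 0 0 0.4" --pt "0 0 0 0 0 0 0.4"

```text
t: 40.95
eef_pos: [0.4765, 0.1869, 0.0186]
tcp_rot: [[-0.952, -0.305, -0.0], [-0.305, 0.952, 0.004], [-0.001, 0.004, -1.0]]
ft_force: [-0.3, -0.1, -0.5]
grip_width: 0.0596
grasp_force: 0.0
```

```bash
python3 aim.py yellow w19
```

```text
tcp [0.4765 0.1869 0.0186] t 40.95
blue lost attempt to get argmax of an empty sequence (array([ 16.8061, 131.5659]), array([-41.3003, 314.6866]))
yellow contact [0.4435 0.176 ] ring [0.5337 0.205 ] len 0.09474696114307501 yaw 17.816510451924852
go to [0.4749 0.1861] delta mm [-1.8149 -1.0233] z 0.019032180738901207
rotvec [-0.2774  0.0363  0.0147] joints [-15.7627  37.0821 -16.0388 119.052   21.4707  26.3916  59.6949]
```

step_arm --pt "0 0 0 -2 -1 -7 0.4" --pt "0 0 0 0 0 -6.5 0.4" --pt "0 0 0 0 0 0 -1" --pt "0 0 0 0 0 0 -1" --pt "0 0 0 0 0 0 -1" --pt "0 0 0 0 0 0 -1" --pt "0 0 0 0 0 0 -1"

```text
t: 41.7
eef_pos: [0.4736, 0.1862, 0.0043]
tcp_rot: [[-0.952, -0.306, -0.001], [-0.306, 0.952, 0.004], [-0.0, 0.004, -1.0]]
ft_force: [-0.9, -0.2, 5.2]
grip_width: 0.0227
grasp_force: 60.3
```

step_arm --pt "0 0 0 0 0 10 -1" --pt "0 0 0 0 0 30 -1" --pt "0 0 0 0 -10 40 -1" --pt "0 0 -5 0 -30 40 -1" --pt "0 0 -5 0 -40 40 -1" --pt "0 0 -5 0 -40 30 -1" --pt "0 0 -5.8 0 -40 12 -1" --pt "-0.3 -5 0 0 -40 0 -1" --pt "-0.3 -5 0 0 -40 0 -1" --pt "-0.3 -5 0 5 -30 0 -1" --pt "-0.3 -5 0 10 -21 0 -1" --pt "-0.2 -4 0 10 0 0 -1"

```text
t: 42.9
eef_pos: [0.4977, -0.1037, 0.2021]
tcp_rot: [[-0.91, 0.056, 0.41], [0.051, 0.998, -0.023], [-0.41, 0.0, -0.912]]
ft_force: [1.2, 0.3, -0.8]
grip_width: 0.0229
grasp_force: 59.5
```

step_arm --pt "0 0 0 10 0 0 -1" --pt "0 0 0 0 0 0 -1"

```text
t: 43.1
eef_pos: [0.5099, -0.0998, 0.202]
tcp_rot: [[-0.912, 0.05, 0.407], [0.046, 0.999, -0.019], [-0.407, 0.002, -0.913]]
ft_force: [0.3, -1.0, -0.6]
grip_width: 0.0228
grasp_force: 59.5
```

```bash
python3 - <<'E'
from hang import *
C=rep('yellow',[-.052,0,.0025]);rot()
E
```

```text
ring [ 0.6 -0.1  0.2] peg frame x,y,z mm [-40.7   3.1 112.7]
axis err deg: toolz.AX, toolz.AY [-20.5   0.1] tcp [509.9 -99.8 202. ]
shift to d 80 [51.7 -5.8  5.7]
shift to d 30 [ 87.   -7.6 -29.7]
shift to d 20 [ 94.   -8.  -36.7]
rotvec [ -1.2 -21.   -0.1] joints [ 20.   13.1 -15.7 128.6   9.3  14.9  84.1]
```

step_arm --pt "0 0 0 15 -2 5 -1" --pt "0 0 0 18 -2 0 -1" --pt "0 0 0 18 -1 0 -1" --pt "0 0 0 0 0 0 -1" --pt "0 0 0 0 0 0 -1"

```text
t: 43.6
eef_pos: [0.5596, -0.1043, 0.2061]
tcp_rot: [[-0.913, 0.049, 0.405], [0.046, 0.999, -0.018], [-0.406, 0.002, -0.914]]
ft_force: [-1.2, -0.1, -0.6]
grip_width: 0.0228
grasp_force: 59.5
```

```bash
python3 - <<'E'
from hang import *
C=rep('yellow',[-.0526,0,.0025]);rot()
E
```

```text
ring [ 0.6 -0.1  0.2] peg frame x,y,z mm [-2.   1.2 80.1]
axis err deg: toolz.AX, toolz.AY [-20.6   0.2] tcp [ 559.6 -104.3  206.1]
shift to d 80 [ 1.4 -1.3  1.4]
shift to d 30 [ 36.7  -3.1 -34. ]
shift to d 20 [ 43.8  -3.5 -41. ]
rotvec [ -1.2 -21.   -0.2] joints [ 18.5  16.6 -14.8 122.2  10.1  18.1  83.5]
```

step_arm --pt "0 0 0 8 -1 -6 -1" --pt "0 0 0 7 -1 -6 -1" --pt "0 0 0 6 -1 -6 -1" --pt "0 0 0 0 0 0 -1" --pt "0 0 0 0 0 0 -1"

```text
t: 44.1
eef_pos: [0.5803, -0.1082, 0.1878]
tcp_rot: [[-0.913, 0.051, 0.406], [0.047, 0.999, -0.019], [-0.406, 0.002, -0.914]]
ft_force: [0.3, 0.6, -0.1]
grip_width: 0.023
grasp_force: 59.6
```

```bash
python3 - <<'E'
from hang import *
C=rep('yellow',[-.0526,0,.0025]);rot()
E
```

```text
ring [ 0.6 -0.1  0.2] peg frame x,y,z mm [-0.2 -1.6 52.3]
axis err deg: toolz.AX, toolz.AY [-20.6   0.1] tcp [ 580.3 -108.2  187.8]
shift to d 80 [-19.3   2.7  19.7]
shift to d 30 [ 16.    0.8 -15.6]
shift to d 20 [ 23.1   0.4 -22.7]
rotvec [ -1.2 -21.   -0.1] joints [ 17.   19.7 -13.  121.   11.5  16.2  82.3]
```

step_arm --pt "0 0 0 7 0 -7 -1" --pt "0 0 0 6 0 -6 -1" --pt "0 0 0 6 0 -6 -1" --pt "0 0 0 0 0 0 -1" --pt "0 0 0 0 0 0 -0.2" --pt "0 0 0 0 0 0 -0.2" --pt "0 0 0 0 0 0 -0.2" --pt "0 0 0 -8 0 18 -0.2" --pt "0 0 0 -14 0 30 -0.2" --pt "0 0 0 -20 0 30 0.2" --pt "0 5 0 -25 0 10 0.4" --pt "0 5 0 -40 0 0 0.4"

```text
t: 45.3
eef_pos: [0.493, -0.1083, 0.26]
tcp_rot: [[-0.969, 0.051, 0.244], [0.047, 0.999, -0.02], [-0.244, -0.008, -0.97]]
ft_force: [0.8, 0.7, -1.0]
grip_width: 0.06
grasp_force: 0.0
```

step_arm --pt "0 5 0 -20 0 0 0.4" --pt "0 5 0 0 0 0 0.4" --pt "0 0 0 0 0 0 0.4" --pt "0 0 0 0 0 0 0.4" --pt "0 0 0 0 0 0 0.4" --pt "0 0 0 0 0 0 0.4"

```text
t: 45.9
eef_pos: [0.4719, -0.1083, 0.2572]
tcp_rot: [[-0.996, 0.049, 0.07], [0.047, 0.999, -0.019], [-0.071, -0.016, -0.997]]
ft_force: [0.7, -0.2, -0.6]
grip_width: 0.0599
grasp_force: 0.0
```

```bash
python3 hung.py h20 red green blue yellow; python3 -c "
import cv2,numpy as np
a=cv2.imread('pics/sceneh20.png')[180:330,190:340];b=cv2.imread('pics/sideh20.png')[150:300,320:430]
cv2.imwrite('pics/c20.png',np.hstack([cv2.resize(a,(450,450),interpolation=2),cv2.resize(b,(330,450),interpolation=2)]))"
```

```text
scene red expect box px [280.5285 300.6563] found 49 (np.float64(286.59183673469386), np.float64(291.81632653061223))
scene green expect box px [259.2678 273.3154] found 49 (np.float64(268.6326530612245), np.float64(264.81632653061223))
scene blue expect box px [223.6284 227.4654] found 100 (np.float64(222.0), np.float64(221.37))
scene yellow expect box px [240.5089 249.1724] found 48 (np.float64(248.20833333333334), np.float64(239.27083333333334))
side red expect box px [375.2551 211.162 ] found 121 (np.float64(365.9504132231405), np.float64(206.2479338842975))
side green expect box px [378.3007 231.7525] found 146 (np.float64(370.6095890410959), np.float64(228.7945205479452))
side blue expect box px [385.2306 278.6831] found 151 (np.float64(375.79470198675494), np.float64(273.43046357615896))
side yellow expect box px [381.5925 254.0826] found 157 (np.float64(372.52866242038215), np.float64(249.96815286624204))
```

View pics/c20.png

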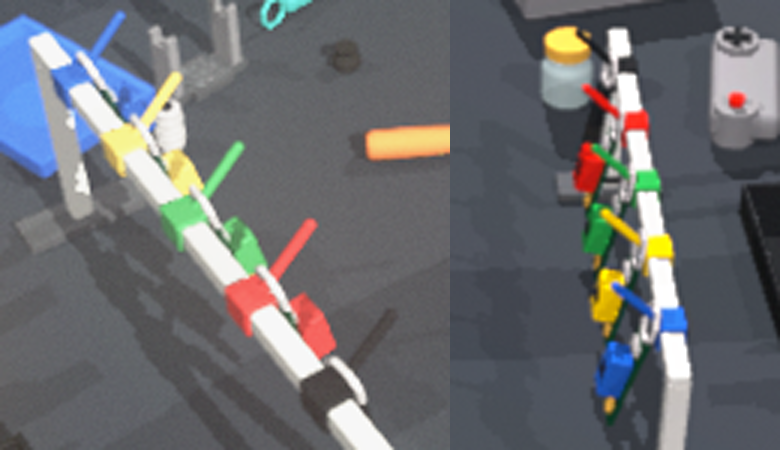

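All four modules and the stylus hang on their own pegs in both halves (boxes below their pegs, e.g. red (312,325), blue (615,370)). The robot is clear of them, so I'm handing in.

```bash
python3 -c "
from cell import robot
print(robot.hand_in())"
```

```text
the job is handed in; nothing more can be done
None
```

The job is handed in at about 46 s of the 208 s: I pressed the button and touched all four contacts in order, and the last picture shows the stylus and all four modules hanging on their own pegs; the hand-in returned no verdict.

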